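# Sort the quilting stamps, standing, into pass and reject nests

## Task

Inspect the three wooden hand stamps lying on the cutting mat: stand the full-length stamp with the round disc tag in the round dish (pass), and stand both the stamp with the bar tag and the stamp that was cut too short in the oblong tray (reject). Each must end upright on its rubber foot with the knob head up, set down gently, and the spools, clip, bobbin, tin and scissors are to be left where they are.

Things in the scene. Friction and masses are not known exactly. Their poses are not given: they have to be found in the camera images.
- stamp_disc: Wooden stamp lying tag up, head to the robot's left or right. Square bar 66 mm long, 36 x 36; 4 mm rubber foot, knob head (22 long, 28 dia): 92 overall. Mid-bar aluminium tag 2 mm thick: disc 24 dia. About 90 g. Origin: mid-length of bar on the face opposite the tag (its underside). x to the head, z out of the tag face, pinch across y.
- stamp_bar: Wooden stamp lying tag up, head to the robot's left or right. Square bar 66 mm long, 36 x 36; 4 mm rubber foot, knob head (22 long, 28 dia): 92 overall. Mid-bar aluminium tag 2 mm thick: bar 34 x 8, lengthwise. About 90 g. Origin: mid-length of bar on the face opposite the tag (its underside). x to the head, z out of the tag face, pinch across y.
- stamp_short: Wooden stamp lying tag up, head to the robot's left or right. Square bar 42 mm long, 36 x 36; 4 mm rubber foot, knob head (22 long, 28 dia): 68 overall. Mid-bar aluminium tag 2 mm thick: disc 24 dia. About 65 g. Origin: mid-length of bar on the face opposite the tag (its underside). x to the head, z out of the tag face, pinch across y. Too short.
- stamp_disc_foot (a point): Centre of the face of the rubber foot of stamp_disc, on the stamp's axis, 37 mm from the body's origin towards -x and 18 mm towards +z; its axes are the stamp's.
- stamp_bar_foot (a point): Centre of the face of the rubber foot of stamp_bar, on the stamp's axis, 37 mm from the body's origin towards -x and 18 mm towards +z; its axes are the stamp's.
- stamp_short_foot (a point): Centre of the face of the rubber foot of stamp_short, on the stamp's axis, 25 mm from the body's origin towards -x and 18 mm towards +z; its axes are the stamp's.
- dish: The pass nest: round shallow dark wooden dish, fixed, 140 mm dia at the rim, 14 mm high; flat inner floor 118 mm dia lying 6 mm above its underside. Origin: centre of its underside, on the 3 mm thick cutting mat. Stands left or right of the stamps.
- tray: The reject nest: oblong shallow dark wooden tray, fixed, 200 x 100 x 14 mm, walls 5 mm; a rim-high divider parts it into two cells, 92 mm (x) by 90 mm (y), centred 48 mm either side of the origin along x. Floor 5 mm above the underside. Origin: centre of underside, on the 3 mm mat; x along its length, roughly away from the robot. On the side opposite to the dish.
- spool_a: Bystander, leave alone: wooden thread spool with white thread, standing, 36 mm dia, 56 mm high. Origin: centre of the underside, z up.
- spool_b: Bystander, leave alone: wooden thread spool with blue thread, standing, 36 mm dia, 56 mm high. Origin: centre of the underside, z up.
- clip: Bystander, leave alone: small sewing clip with orange upper jaw, 34 x 11 x 12 mm. Origin: centre of the underside, z up.
- bobbin: Bystander, leave alone: steel bobbin lying flat, 21 mm dia, 12 mm high. Origin: centre of the underside, z up.
- pin_tin: Bystander, leave alone: round flat metal pin tin, 64 mm dia, 24 mm high. Origin: centre of the underside, z up.
- scissors: Bystander, leave alone: fabric scissors with green handles lying flat, 200 mm long, 10 mm thick, x towards the blade tips. Origin: the pivot, on the underside, z up.

How it is judged:
By the outcome, as a careful person would: the job done as asked, in the order asked, and still so for the second after the job is handed in, with the robot touching nothing.
It also fails if it takes over 72 s, if anything falls off the work surface, if the arm or the gripper's body presses on something with over 40 N, if the wrist force passes 120 N, or if a joint passes its speed limit or range.

## Robot

A 6-joint arm with a two-finger parallel gripper is mounted at the origin on the work surface. World frame = base frame: x ahead of the robot, y to its left, z up, the work surface at z = 0. Lengths are in m, angles in rad, forces in N, time in s.
With the tool pointing down it reaches from about 0.3 to 0.825 m from the base axis. Payload 5.4 kg.
Tool frame: the origin (TCP) lies on the mounting face of the last link; the fingertips stand 190 mm ahead of it and the grasp point (between the pads) lies 171 mm ahead of it (robot.tcp_to_grasp is the distance from the TCP to the grasp point, in m); z points along the fingers, y is the direction in which the jaws open and shut (so a half turn about z gives the same grasp; the last joint's range is limited). The gripper opens to 92 mm and grips with 3 to 60 N. Pads are 20 mm wide; open, the fingers measure 128 mm over their backs; the gripper's body (75 mm by 189 mm) begins 69 mm behind the grasp point.
Start: joints at [-1.348, 0.158, 1.597, -0, 1.386, -0.21], TCP at [0.241, -0.522, 0.405] pointing down, gripper open.
Joint ranges: [-2.91, 2.91], [-0.94, 2.29], [0.18, 2.7], [-1.29, 4.43], [0.17, 2.64], [-3, 3]. Speed limits (rad/s): [2.57, 2.57, 3.14, 3.14, 3.14, 3.14].

## Interface

Orientations are given as a unit quaternion [w, x, y, z].
In Python, from cell import read_state, eyes, workorder, robot gives the robot as it stands.
- The arm moves only by the tool jog_arm, never from a script. Its argument "deltas" is one flat list of numbers, 7 for each row, row after row: the turn, a rotation vector about the tool's x, y, z in rad, then the shift along the tool's x, y, z in m, then the gripper command: -1 is fully open, 1 is shut, values between are in proportion. In form: [rx, ry, rz, tx, ty, tz, claw, rx, ry, rz, tx, ty, tz, claw, ...]. A call has 1 to 20 rows; each row shifts and turns the pose as measured when the row begins, along the tool's axes as they then stand; what a row does not reach is not made up. A row lasts 1/12 s, in which the tool goes at most 41.7 mm and 7.16 degrees, less where a joint would pass 70% of its speed; a pose out of reach is approached as far as the arm can. A call with a gripper value outside its range is refused whole. The fingers move at their own pace and stop on an object; "squeeze" is the grip in N (left out, the last holds). Time passes only in rows, so rows that do not move let the fingers close. It gives the time, the measured TCP pose, the force and the opening at its end, in the units of the state.
- read_state(): the state, without advancing time (a new reading comes with each control period).
- eyes.get_image(name): name is "side" or "top"; returns (picture, depth): 400x640x3 uint8, blue, green, red; 400x640 float32, m along the optical axis (not along the pixel's ray), 0 where there is no reading.
- eyes.calibration(name): a dict with "camera_matrix" (3x3 intrinsics, pixels), "R" (3x3) and "t" (3): a world point X has camera coordinates R X + t. Camera axes: x right, y down, z forward; pixel columns grow to the right and rows downward; lengths in m; the calibration is good to about 2 mm. A picture is of the moment at which its call begins. calibration takes no time and is no camera call.
- workorder.hand_in(): hands the job in, once; it reports no verdict.
The state is a dict: "t": time; "joints": joint angles; "joint_vel": joint speeds; "joint_torque": joint torques, N m; "eef_pos": TCP position; "eef_rot": TCP orientation; "force": force on the tool from outside, world axes, zero at the start; "wrist_torque": the same for the moment, N m; "finger_gap": finger opening in m.
Only numpy, scipy, OpenCV 4.12 (cv2) and the standard library are available. Lean on these libraries where they do the work, as an engineer would, in place of code of your own. Each camera call takes 0.05 s, during which the arm holds its last target.

## Working session

There is one attempt and no reset: what is moved stays moved. The work goes in short steps, Python scripts to look and compute and a tool call to move; the robot and the scene stay as the last step left them, time stands still between calls to the robot, and variables do not carry over. Pictures are saved under pics/ and viewed, and the job is handed in when it is done.

Besides the shell and the picture viewer there is one more tool, called after "Emit:" by a JSON object that holds its "name" and its "arguments". jog_arm: Moves the arm, as the interface text tells. Its arguments: {"type":"object","properties":{"deltas":{"type":"array","items":{"type":"number"}},"squeeze":{"type":"number"}},"required":["deltas"]}

```bash
ls; mkdir -p pics
python3 - <<'E'
from cell import read_state, eyes, workorder, robot
import cv2,numpy as np
print(read_state()); print(robot.tcp_to_grasp)
for n in("top","side"):
    im,d=eyes.get_image(n); cv2.imwrite(f"pics/{n}0.png",im); np.save(f"{n}0.npy",d)
    print(n,eyes.calibration(n))
E
```

```text
pics
{'t': 0.0, 'joints': array([-1.34812627e+00,  1.59025000e-01,  1.59824124e+00, -6.01727564e-05,
        1.38621301e+00, -2.10094454e-01]), 'joint_vel': array([-0.00111373, -0.0002431 ,  0.00057292, -0.00189999, -0.00086288,
       -0.00017912]), 'joint_torque': array([-1.11988079e-04, -3.85580456e+01, -3.22106552e+01,  7.00233760e-02,
        3.79199989e-02, -1.59983861e-04]), 'eef_pos': array([ 0.24105631, -0.52171524,  0.4037276 ]), 'eef_rot': array([-9.43093919e-04,  9.76678934e-01,  2.14702978e-01, -3.55007216e-05]), 'force': array([ 0.62439715, -0.48268593, -1.01212543]), 'wrist_torque': array([ 0.01429198, -0.00030708, -0.02091998]), 'finger_gap': 0.09184641094001068}
0.1714
top {'camera_matrix': array([[368.5566748 ,   0.        , 318.20186493],
       [  0.        , 368.5566748 , 196.44210415],
       [  0.        ,   0.        ,   1.        ]]), 'R': array([[ 0.02749294, -0.99941709, -0.02023884],
       [-0.99209975, -0.02480132, -0.12297555],
       [ 0.12240192,  0.02345991, -0.99220331]]), 't': array([-0.00945516,  0.57528988,  0.89863232])}
side {'camera_matrix': array([[363.86487473,   0.        , 320.83386517],
       [  0.        , 363.86487473, 199.48610784],
       [  0.        ,   0.        ,   1.        ]]), 'R': array([[ 0.93970874, -0.34182555,  0.01013779],
       [-0.24749184, -0.70023703, -0.66963863],
       [ 0.23599845,  0.62675626, -0.74261789]]), 't': array([-0.54623947,  0.17709382,  0.64114803])}
```

View pics/top0.png

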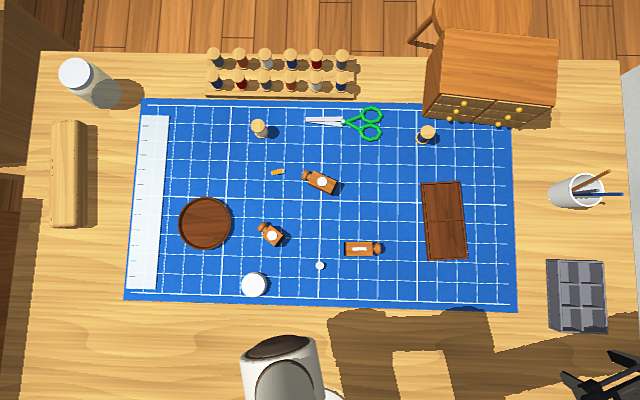

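View pics/side0.png

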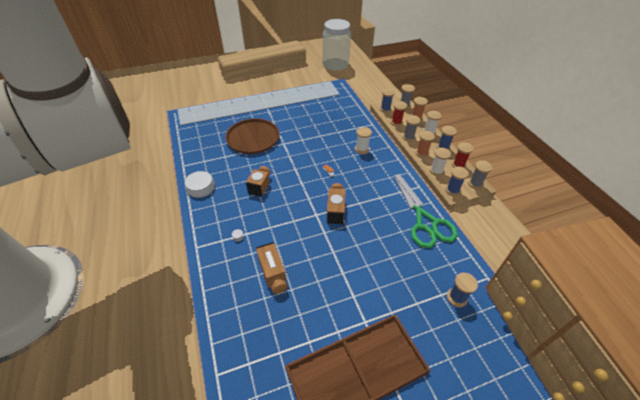

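The top view shows the dish at about (205,223) and the tray at (444,220). The full disc stamp is at (321,181) with its head left, the short one at (271,235) with its head left, and the bar stamp at (362,248) with its head right. I'll enlarge crops of these.

Run:
```python
import cv2
im=cv2.imread("pics/top0.png")
c=im[160:270,240:400]; cv2.imwrite("pics/c1.png",cv2.resize(c,None,fx=5,fy=5,interpolation=cv2.INTER_CUBIC))
a=im[185:260,165:245]; b=im[170:270,410:480]
cv2.imwrite("pics/c2.png",cv2.resize(im[170:270,410:480],None,fx=6,fy=6,interpolation=cv2.INTER_CUBIC))
cv2.imwrite("pics/c3.png",cv2.resize(a,None,fx=6,fy=6,interpolation=cv2.INTER_CUBIC))
```

```text
(no output)
```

View pics/c1.png

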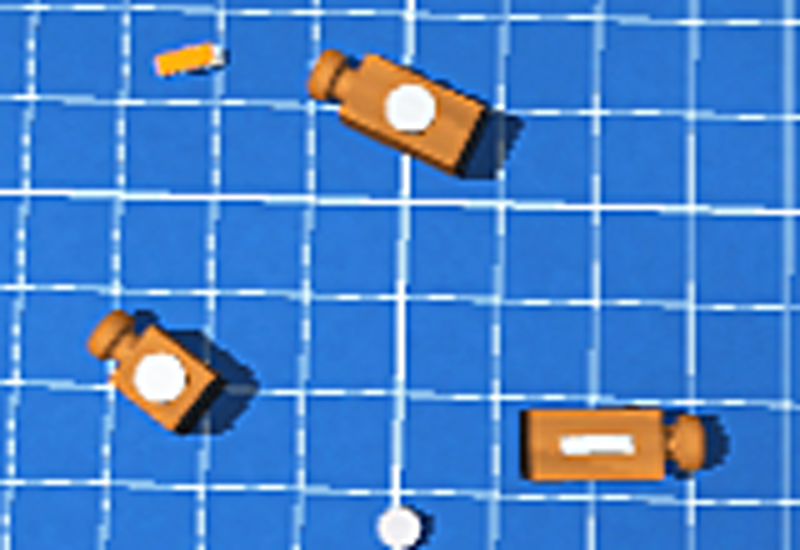

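View pics/c2.png

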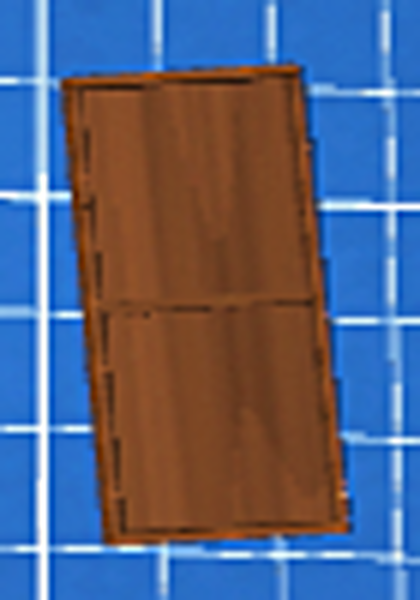

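View pics/c3.png

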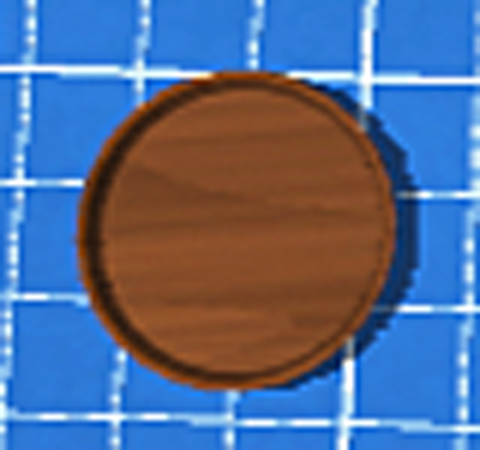

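```bash
cat > h.py <<'E'
import numpy as np, cv2
from scipy.spatial.transform import Rotation as Ro
from cell import read_state, eyes, workorder, robot
def cloud(name,d):
    c=eyes.calibration(name); K=c["camera_matrix"]; v,u=np.mgrid[:400,:640]
    P=np.stack([(u-K[0,2])/K[0,0]*d,(v-K[1,2])/K[1,1]*d,d],-1)
    return (P-c["t"])@c["R"]
def pix2z(name,uv,z):
    c=eyes.calibration(name); K=c["camera_matrix"]; uv=np.atleast_2d(np.float64(uv))
    r=np.c_[(uv[:,0]-K[0,2])/K[0,0],(uv[:,1]-K[1,2])/K[1,1],np.ones(len(uv))]@c["R"]
    o=-c["R"].T@c["t"]; return o+r*((z-o[2])/r[:,2])[:,None]
def proj(name,X):
    c=eyes.calibration(name); q=(np.atleast_2d(X)@c["R"].T+c["t"])@c["camera_matrix"].T; return q[:,:2]/q[:,2:]
E
python3 - <<'E'
from h import *
print([a for a in dir(robot) if a[0]!='_'],[a for a in dir(eyes) if a[0]!='_'])
im=cv2.imread("pics/top0.png"); d=np.load("top0.npy"); P=cloud("top",d)
side=cloud("side",np.load("side0.npy"))
boxes={"disc":(298,165,346,200),"short":(253,217,291,250),"bar":(340,235,386,262)}
hsv=cv2.cvtColor(im,cv2.COLOR_BGR2HSV)
for n,(x0,y0,x1,y1) in boxes.items():
    s=np.s_[y0:y1,x0:x1]; p=P[s]; h=hsv[s]
    mat=p[...,2][h[...,0]>95]; print(n,"mat z",np.median(mat))
    m=(p[...,2]>.0335)&(p[...,2]<.05)
    q=p[m]; r=cv2.minAreaRect((q[:,:2]*1000).astype(np.float32)); print(" top rect",r, "z",np.median(q[:,2]))
    w=(h[...,1]<80)&(h[...,2]>170)&m; ys,xs=np.nonzero(w)
    uv=[xs.mean()+x0,ys.mean()+y0]; print(" tag px",uv,len(xs),pix2z("top",uv,.041)*1000)
    # orientation from all raised
    m2=p[...,2]>.012; q2=p[m2]; print(" raised rect",cv2.minAreaRect((q2[:,:2]*1000).astype(np.float32)))
# dish: ellipse edges in crop c3 (x: 78..397, y:70..388)
f=lambda a,x0,y0,k:[(a[0]+.5)/k-.5+x0,(a[1]+.5)/k-.5+y0]
print("dish",pix2z("top",[f(a,165,185,6) for a in [(78,240),(397,228),(243,71),(232,389)]],.017)*1000)
print("tray",pix2z("top",[f(a,410,170,6) for a in [(64,80),(300,66),(348,532),(106,543)]],.017)*1000)
for n,uv in dict(spoolA=(258,126),spoolB=(428,132),clip=(277,172),bob=(320,266),tin=(253,285),sc=(345,122)).items():
    print(n,P[uv[1],uv[0]]*1000)
E
```

```text
['IKError', 'tcp_to_grasp'] ['calibration', 'get_image']
disc mat z 0.003819594538279088
 top rect ((616.673828125, 4.318702697753906), (89.23947143554688, 36.343563079833984), 66.05547332763672) z 0.039574351748604616
 tag px [np.float64(321.61333333333334), np.float64(181.07999999999998)] 75 [[614.04136151  -2.04104778  41.        ]]
 raised rect ((564.6307373046875, -17.655799865722656), (191.2627410888672, 79.84288024902344), 21.888362884521484)
short mat z 0.003968232922244651
 top rect ((479.86773681640625, 125.29301452636719), (67.72734069824219, 35.75318145751953), 53.371524810791016) z 0.03968163032460794
 tag px [np.float64(271.50632911392404), np.float64(235.0632911392405)] 79 [[474.75315349 119.25505519  41.        ]]
 raised rect ((462.71826171875, 74.40042114257812), (174.70704650878906, 48.67156219482422), 73.35368347167969)
bar mat z 0.0035196535217135163
 top rect ((448.9786071777344, -106.97691345214844), (34.42737579345703, 89.59061431884766), 1.7713004350662231) z 0.0396134507906265
 tag px [np.float64(359.0), np.float64(248.5)] 60 [[447.63932524 -98.81705837  41.        ]]
 raised rect ((447.3409423828125, -84.99345397949219), (34.45854568481445, 135.85009765625), 2.9842615127563477)
dish [[495.39936796 366.88136484  17.        ]
 [504.19319985 229.34349249  17.        ]
 [570.32387584 300.27766603  17.        ]
 [433.91181006 296.05466476  17.        ]]
tray [[ 619.37221136 -256.39443811   17.        ]
 [ 627.90885021 -357.26480849   17.        ]
 [ 430.61712437 -373.38337362   17.        ]
 [ 423.20410214 -272.65287637   17.        ]]
spoolA [748.46591052 162.68863341  59.80831317]
spoolB [ 741.37442433 -265.16909406   61.57270838]
clip [640.48709072 116.39498799  10.34123921]
bob [400.69771348  -3.30382913  15.57971597]
tin [461.0105724  -16.26352888 962.18118714]
sc [778.82642411 -59.5140097   14.14309412]
```

```bash
cat >> h.py <<'E'
from scipy.optimize import least_squares
G=robot.tcp_to_grasp
def pose():
    s=read_state(); q=s["eef_rot"]; return np.array(s["eef_pos"]),Ro.from_quat([q[1],q[2],q[3],q[0]])
def frame(Xs,Zs,tilt,flip):
    """tool rotation for stamp axes Xs,Zs; tilt from -Z towards -X; flip: +1 tool y=+Y"""
    Xs,Zs=np.float64(Xs)/np.linalg.norm(Xs),np.float64(Zs)/np.linalg.norm(Zs); Ys=np.cross(Zs,Xs)
    z=-np.sin(tilt)*Xs-np.cos(tilt)*Zs; y=flip*Ys; x=np.cross(y,z)
    return Ro.from_matrix(np.c_[x,y,z])
def tcp(grasp,R,back=0): return np.float64(grasp)-(G+back)*R.as_matrix()[:,2]
def rows(p,R,w,t,n):
    out=[]
    for _ in range(n):
        p=p+R.apply(t); R=R*Ro.from_rotvec(w); out.append(p)
    return p,R,np.array(out)
def plan(pT,RT,n,start=None,dig=(3,4)):
    p,R=start or pose()
    def f(v):
        a,B,_=rows(p,R,v[:3],v[3:],n); return np.r_[(a-pT)*5,(B.inv()*RT).as_rotvec()]
    w0=(R.inv()*RT).as_rotvec()/n; t0=R.inv().apply(pT-p)/n
    v=least_squares(f,np.r_[w0,t0]).x
    v=np.r_[np.round(v[:3],dig[0]),np.round(v[3:],dig[1])]
    a,B,path=rows(p,R,v[:3],v[3:],n)
    gz=min(path[:,2])
    print(f"n={n} row",v.tolist(),"|t| mm %.1f rot deg %.2f"%(1e3*np.linalg.norm(v[3:]),np.degrees(np.linalg.norm(v[:3]))),"end err mm",np.round((a-pT)*1e3,1),"deg %.2f"%np.degrees((B.inv()*RT).magnitude()),"min tcp z %.3f"%gz)
    return a,B
def cis(deg): a=np.radians(deg); return np.array([np.cos(a),np.sin(a),0])
UP=np.array([0,0,1.])
ST=dict(disc=((.614,-.002),66.1,-1,np.radians(45)),bar=((.4476,-.0988),-87.7,1,np.radians(45)),short=((.4748,.1193),53.4,-1,np.radians(38)))
def pick(n,xg=0.0,zg=.024):
    (x,y),yaw,fl,t=ST[n]; X=cis(yaw); R=frame(X,UP,t,fl); g=np.array([x,y,.003+zg])+xg*X
    return g,R
def place(n,xy,phi,floor,xg=0.0,zg=.024):
    """xy = stamp axis position"""
    half=.025 if n=="short" else .037
    _,_,fl,t=ST[n]; Z=-cis(phi); R=frame(UP,Z,t,fl); g=np.r_[xy,floor+half+xg]+(zg-.018)*Z
    return g,R
E
python3 - <<'E'
from h import *
im=cv2.imread("pics/top0.png")
cv2.imwrite("pics/c4.png",cv2.resize(im[330:400,540:640],None,fx=6,fy=6,interpolation=cv2.INTER_CUBIC))
g,R=pick("disc"); print(g,R.as_matrix().round(2).tolist())
a=plan(tcp(g,R,.12),R,20)
a=plan(tcp(g,R,.12),R,24)
g,R=place("disc",(.502,.302),50,.009); print(tcp(g,R))
E
```

```text
[ 0.614 -0.002  0.027] [[0.29, 0.91, -0.29], [0.65, -0.41, -0.65], [-0.71, -0.0, -0.71]]
n=20 row [-0.014, -0.038, -0.034, 0.0431, -0.0104, -0.008] |t| mm 45.1 rot deg 3.03 end err mm [ 0.1 -0.3 -1.8] deg 0.55 min tcp z 0.231
n=24 row [-0.012, -0.031, -0.028, 0.0359, -0.0085, -0.0068] |t| mm 37.5 rot deg 2.49 end err mm [ 5.  -2.   2.7] deg 0.74 min tcp z 0.236
[0.42023864 0.2045606  0.1671981 ]
```

View pics/c4.png

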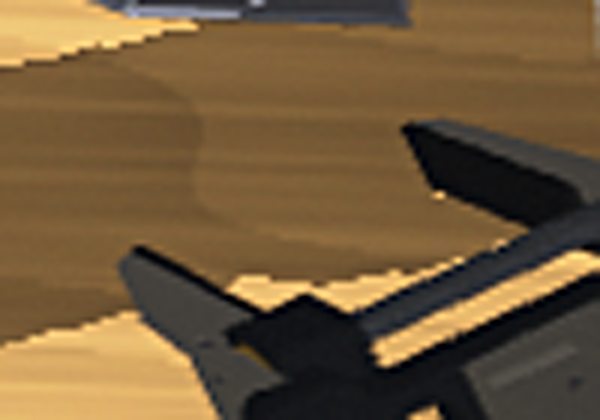

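The crop shows the fingers opening along the wide side of the body, so the 189 mm is along tool y. Now the first approach.

Emit:
{"name": "jog_arm", "arguments": {"deltas": [-0.014, -0.038, -0.034, 0.039, -0.0104, -0.008, -1, -0.014, -0.038, -0.034, 0.039, -0.0104, -0.008, -1, -0.014, -0.038, -0.034, 0.039, -0.0104, -0.008, -1, -0.014, -0.038, -0.034, 0.039, -0.0104, -0.008, -1, -0.014, -0.038, -0.034, 0.039, -0.0104, -0.008, -1, -0.014, -0.038, -0.034, 0.039, -0.0104, -0.008, -1, -0.014, -0.038, -0.034, 0.039, -0.0104, -0.008, -1, -0.014, -0.038, -0.034, 0.039, -0.0104, -0.008, -1, -0.014, -0.038, -0.034, 0.039, -0.0104, -0.008, -1, -0.014, -0.038, -0.034, 0.039, -0.0104, -0.008, -1], "squeeze": 25}}

```text
t: 0.93
eef_pos: [0.5104, -0.2161, 0.4058]
eef_rot: [0.111, 0.905, 0.371, -0.176]
force: [0.3, -0.7, 0.0]
finger_gap: 0.0921
```

Run:
```python
from h import *
s=read_state(); print(s["t"],s["joints"].round(3),s["eef_pos"].round(4))
g,R=pick("disc")
a=plan(tcp(g,R,.12),R,12)
a=plan(tcp(g,R,.12),R,16)
```

```text
0.9333 [-0.521  0.149  1.629 -0.422  1.422  0.349] [ 0.5104 -0.2161  0.4058]
n=12 row [-0.012, -0.03, -0.028, 0.0385, -0.0073, -0.0086] |t| mm 40.1 rot deg 2.45 end err mm [ 0.5 -0.8 -1.1] deg 0.41 min tcp z 0.232
n=16 row [-0.009, -0.022, -0.021, 0.0289, -0.0054, -0.0066] |t| mm 30.1 rot deg 1.82 end err mm [0.7 0.7 0.6] deg 0.30 min tcp z 0.234
```

Emit:
{"name": "jog_arm", "arguments": {"deltas": [-0.012, -0.03, -0.028, 0.0385, -0.0073, -0.0086, -1, -0.012, -0.03, -0.028, 0.0385, -0.0073, -0.0086, -1, -0.012, -0.03, -0.028, 0.0385, -0.0073, -0.0086, -1, -0.012, -0.03, -0.028, 0.0385, -0.0073, -0.0086, -1, -0.012, -0.03, -0.028, 0.0385, -0.0073, -0.0086, -1, -0.012, -0.03, -0.028, 0.0385, -0.0073, -0.0086, -1, -0.012, -0.03, -0.028, 0.0385, -0.0073, -0.0086, -1, -0.012, -0.03, -0.028, 0.0385, -0.0073, -0.0086, -1, -0.012, -0.03, -0.028, 0.0385, -0.0073, -0.0086, -1, -0.012, -0.03, -0.028, 0.0385, -0.0073, -0.0086, -1, -0.012, -0.03, -0.028, 0.0385, -0.0073, -0.0086, -1, -0.012, -0.03, -0.028, 0.0385, -0.0073, -0.0086, -1]}}

```text
t: 1.93
eef_pos: [0.6969, 0.2025, 0.2215]
eef_rot: [0.216, 0.766, 0.508, -0.329]
force: [1.1, -0.1, 0.5]
finger_gap: 0.0921
```

Run:
```python
from h import *
s=read_state(); print(s["t"],s["joints"].round(3),s["eef_pos"].round(4))
g,R=pick("disc")
a=plan(tcp(g,R,.06),R,3)
a=plan(tcp(g,R,.06),R,4)
a=plan(tcp(g,R,.0),R,5)
for n in("side","top"):
    im,d=eyes.get_image(n); cv2.imwrite(f"pics/{n}1.png",im)
```

```text
1.9333 [ 0.224  0.922  0.99  -0.637  1.741  0.681] [0.6969 0.2025 0.2215]
n=3 row [0.003, 0.008, 0.005, -0.0058, 0.0022, 0.0208] |t| mm 21.7 rot deg 0.57 end err mm [ 0.1  0.  -0.1] deg 0.08 min tcp z 0.191
n=4 row [0.002, 0.006, 0.004, -0.0044, 0.0016, 0.0156] |t| mm 16.3 rot deg 0.43 end err mm [-0.1  0.  -0. ] deg 0.16 min tcp z 0.191
n=5 row [0.002, 0.005, 0.003, -0.0034, 0.0012, 0.0245] |t| mm 24.8 rot deg 0.35 end err mm [-0.3 -0.1  0. ] deg 0.09 min tcp z 0.148
```

View pics/side1.png

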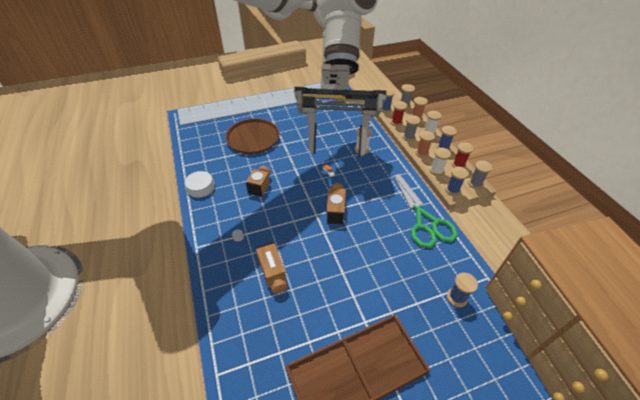

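The gripper hangs above and left of the disc stamp, clear of the spools. I'll close in along the tool axis.

Emit:
{"name": "jog_arm", "arguments": {"deltas": [0.003, 0.008, 0.005, -0.0058, 0.0022, 0.0208, -1, 0.003, 0.008, 0.005, -0.0058, 0.0022, 0.0208, -1, 0.003, 0.008, 0.005, -0.0058, 0.0022, 0.0208, -1, 0, 0, 0, 0, 0, 0, -1]}}

```text
t: 2.37
eef_pos: [0.6763, 0.1516, 0.1781]
eef_rot: [0.207, 0.77, 0.509, -0.325]
force: [-1.0, 0.3, -0.1]
finger_gap: 0.0921
```

Run:
```python
from h import *
s=read_state(); print(s["t"],s["joints"].round(3),s["eef_pos"].round(4))
g,R=pick("disc")
a=plan(tcp(g,R,.0),R,4)
a=plan(tcp(g,R,.0),R,5)
```

```text
2.3667 [ 0.161  0.884  1.143 -0.637  1.61   0.704] [0.6763 0.1516 0.1781]
n=4 row [-0.0, 0.001, 0.004, -0.0025, 0.0013, 0.0131] |t| mm 13.4 rot deg 0.24 end err mm [0.  0.3 0. ] deg 0.13 min tcp z 0.148
n=5 row [-0.0, 0.001, 0.003, -0.002, 0.001, 0.0105] |t| mm 10.7 rot deg 0.18 end err mm [-0.2  0.3 -0.1] deg 0.10 min tcp z 0.148
```

Emit:
{"name": "jog_arm", "arguments": {"deltas": [0, 0.001, 0.004, -0.0025, 0.0013, 0.013, -1, 0, 0.001, 0.004, -0.0025, 0.0013, 0.013, -1, 0, 0.001, 0.004, -0.0025, 0.0013, 0.012, -1, 0, 0, 0, 0, 0, 0.005, -1, 0, 0, 0, 0, 0, 0, -1]}}

```text
t: 2.78
eef_pos: [0.6659, 0.1142, 0.1555]
eef_rot: [0.209, 0.775, 0.503, -0.321]
force: [-0.5, -0.2, 0.1]
finger_gap: 0.0919
```

Run:
```python
from h import *
s=read_state(); print(s["t"],s["joints"].round(3),s["eef_pos"].round(4),s["force"])
g,R=pick("disc")
a=plan(tcp(g,R,.0),R,2)
p,R0=pose(); print("grasp err",(p+R0.apply([0,0,G])-g)*1e3)
im,d=eyes.get_image("side"); cv2.imwrite("pics/s2.png",cv2.resize(im[130:260,250:420],None,fx=4,fy=4))
```

```text
2.7833 [ 0.111  0.868  1.221 -0.656  1.531  0.724] [0.6659 0.1142 0.1555] [-0.47178614 -0.2217434   0.09238796]
n=2 row [-0.0, -0.0, -0.001, 0.0004, -0.0002, 0.0047] |t| mm 4.7 rot deg 0.06 end err mm [-0.  -0.   0.1] deg 0.07 min tcp z 0.148
grasp err [2.68751657 5.4952899  7.24855752]
```

View pics/s2.png

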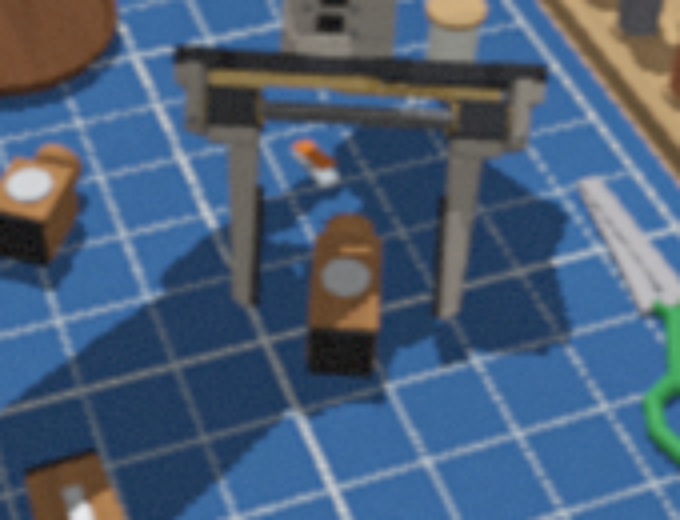

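The fingers straddle the disc stamp symmetrically and square to it. I'll advance the last 9 mm and close.

Emit:
{"name": "jog_arm", "arguments": {"deltas": [0, 0, -0.001, 0.0004, -0.0002, 0.0047, -1, 0, 0, 0, 0.0004, 0, 0.0042, -1, 0, 0, 0, 0, 0, 0, -1, 0, 0, 0, 0, 0, 0, 1, 0, 0, 0, 0, 0, 0, 1, 0, 0, 0, 0, 0, 0, 1, 0, 0, 0, 0, 0, 0, 1, 0, 0, 0, 0, 0, 0, 1, 0, 0, 0, 0, 0, 0, 1]}}

```text
t: 3.58
eef_pos: [0.6647, 0.1113, 0.1505]
eef_rot: [0.21, 0.775, 0.504, -0.318]
force: [0.2, -0.6, -0.9]
finger_gap: 0.0539
```

Run:
```python
from h import *
s=read_state(); print(s["t"],s["joints"].round(3),s["eef_pos"].round(4),s["force"],s["finger_gap"])
g,R=pick("disc")
p,R0=pose(); print("grasp err",(p+R0.apply([0,0,G])-g)*1e3, "deg",np.degrees((R0.inv()*R).as_rotvec()))
```

```text
3.5833 [ 0.108  0.869  1.229 -0.66   1.516  0.727] [0.6647 0.1113 0.1505] [ 0.22446483 -0.58809354 -0.89233233] 0.05385236357063788
grasp err [2.41058874 2.51589944 1.98652557] deg [ 0.23344885 -0.1736635  -0.12001262]
```

Still closing. I'll give it more rows.

Emit:
{"name": "jog_arm", "arguments": {"deltas": [0, 0, 0, 0, 0, 0.002, 1, 0, 0, 0, 0, 0, 0, 1, 0, 0, 0, 0, 0, 0, 1, 0, 0, 0, 0, 0, 0, 1, 0, 0, 0, 0, 0, 0, 1, 0, 0, 0, 0, 0, 0, 1, 0, 0, 0, 0, 0, 0, 1, 0, 0, 0, 0, 0, 0, 1]}}

```text
t: 4.25
eef_pos: [0.6641, 0.11, 0.1492]
eef_rot: [0.21, 0.775, 0.504, -0.318]
force: [-0.1, 0.3, 0.2]
finger_gap: 0.036
```

Run:
```python
from h import *
s=read_state(); print(s["t"],s["joints"].round(3),s["eef_pos"].round(4),s["force"],s["finger_gap"])
g,R=pick("disc")
p,R0=pose(); print("grasp err",(p+R0.apply([0,0,G])-g)*1e3, "deg",np.degrees((R0.inv()*R).as_rotvec()))
# world lift of 60 mm
print("lift in tool axes",R0.inv().apply([0,0,.08]).round(4))
st=(p+[0,0,.08],R0)
for phi in(66,50):
    g,R=place("disc",(.502,.302),phi,.009+.05); a=plan(tcp(g,R),R,16,start=st)
```

```text
4.25 [ 0.106  0.869  1.232 -0.661  1.512  0.728] [0.6641 0.11   0.1492] [-0.1428038   0.2523871   0.15753313] 0.03598825123725182
grasp err [1.85387517 1.22815217 0.64906822] deg [ 0.24026479 -0.17874403 -0.12048246]
lift in tool axes [-0.0564  0.0004 -0.0567]
n=16 row [0.0, 0.098, 0.0, -0.0012, -0.0141, 0.0008] |t| mm 14.2 rot deg 5.61 end err mm [ 0.3 -1.1  0.3] deg 0.32 min tcp z 0.218
n=16 row [0.0, 0.097, 0.02, -0.0032, -0.0162, 0.0003] |t| mm 16.5 rot deg 5.67 end err mm [ 0.2  0.9 -1.3] deg 0.45 min tcp z 0.216
```

Gripped at 36.0 mm. I'll lift with more height so the swing clears the neighbours.

Emit:
{"name": "jog_arm", "arguments": {"deltas": [0, 0, 0, -0.007, 0, -0.007, 1, 0, 0, 0, -0.014, 0, -0.014, 1, 0, 0, 0, -0.021, 0, -0.021, 1, 0, 0, 0, -0.021, 0, -0.021, 1, 0, 0, 0, -0.014, 0, -0.014, 1, 0, 0, 0, -0.005, 0, -0.005, 1]}}

```text
t: 4.75
eef_pos: [0.6618, 0.1095, 0.2671]
eef_rot: [0.207, 0.774, 0.505, -0.322]
force: [0.1, -0.1, -0.5]
finger_gap: 0.036
```

Run:
```python
from h import *
s=read_state(); print(s["t"],s["joints"].round(3),s["eef_pos"].round(4),s["force"],s["finger_gap"])
for phi in(66,50):
    g,R=place("disc",(.502,.302),phi,.009+.09,.002,.0247); a=plan(tcp(g,R),R,16)
```

```text
4.75 [ 0.106  0.704  1.236 -0.66   1.647  0.622] [0.6618 0.1095 0.2671] [ 0.12388839 -0.14935481 -0.52035592] 0.03601502040153214
n=16 row [-0.0, 0.098, 0.0, -0.0011, -0.014, 0.0006] |t| mm 14.1 rot deg 5.61 end err mm [0.3 0.  1. ] deg 0.33 min tcp z 0.260
n=16 row [-0.0, 0.097, 0.02, -0.0032, -0.0161, 0.0001] |t| mm 16.4 rot deg 5.67 end err mm [-0.5  0.5 -0.2] deg 0.61 min tcp z 0.259
```

Emit:
{"name": "jog_arm", "arguments": {"deltas": [0, 0.097, 0.02, -0.0032, -0.0161, 0, 1, 0, 0.097, 0.02, -0.0032, -0.0161, 0, 1, 0, 0.097, 0.02, -0.0032, -0.0161, 0, 1, 0, 0.097, 0.02, -0.0032, -0.0161, 0, 1, 0, 0.097, 0.02, -0.0032, -0.0161, 0, 1, 0, 0.097, 0.02, -0.0032, -0.0161, 0, 1, 0, 0.097, 0.02, -0.0032, -0.0161, 0, 1, 0, 0.097, 0.02, -0.0032, -0.0161, 0, 1]}}

```text
t: 5.42
eef_pos: [0.5337, 0.1501, 0.2748]
eef_rot: [0.019, 0.877, 0.48, 0.029]
force: [0.9, 0.7, -0.4]
finger_gap: 0.0359
```

Run:
```python
from h import *
s=read_state(); print(s["t"],s["joints"].round(3),s["eef_pos"].round(4),s["force"],s["finger_gap"])
for phi in(50,):
    g,R=place("disc",(.502,.302),phi,.009+.09,.002,.0247); a=plan(tcp(g,R),R,8); a=plan(tcp(g,R),R,10)
```

```text
5.4167 [ 0.058  0.223  1.796 -0.011  1.054  0.634] [0.5337 0.1501 0.2748] [ 0.87235936  0.74587372 -0.41679915] 0.03588117772298591
n=8 row [0.001, 0.093, 0.018, -0.0033, -0.0156, 0.0002] |t| mm 15.9 rot deg 5.43 end err mm [-0.2  0.2 -0.2] deg 0.22 min tcp z 0.259
n=10 row [0.001, 0.075, 0.014, -0.0027, -0.0124, 0.0001] |t| mm 12.7 rot deg 4.37 end err mm [-0.  -0.8  0.1] deg 0.37 min tcp z 0.259
```

Emit:
{"name": "jog_arm", "arguments": {"deltas": [0.001, 0.093, 0.018, -0.0033, -0.0156, 0, 1, 0.001, 0.093, 0.018, -0.0033, -0.0156, 0, 1, 0.001, 0.093, 0.018, -0.0033, -0.0156, 0, 1, 0.001, 0.093, 0.018, -0.0033, -0.0156, 0, 1, 0.001, 0.093, 0.018, -0.0033, -0.0156, 0, 1, 0.001, 0.093, 0.018, -0.0033, -0.0156, 0, 1, 0.001, 0.07, 0.014, -0.0025, -0.012, 0, 1, 0, 0.03, 0.006, -0.001, -0.004, 0, 1, 0, 0, 0, 0, 0, 0, 1]}}

```text
t: 6.17
eef_pos: [0.4206, 0.198, 0.2579]
eef_rot: [-0.149, 0.847, 0.398, 0.32]
force: [-0.8, -0.9, -1.0]
finger_gap: 0.036
```

Run:
```python
from h import *
s=read_state(); print(s["t"],s["joints"].round(3),s["eef_pos"].round(4),s["force"],s["finger_gap"])
for phi in(50,):
    g,R=place("disc",(.502,.302),phi,.009+.03,.002,.0247); a=plan(tcp(g,R),R,4); a=plan(tcp(g,R),R,6)
for n in("side","top"):
    im,d=eyes.get_image(n); cv2.imwrite(f"pics/{n}3.png",im)
```

```text
6.1667 [ 0.03  -0.102  2.254  0.908  0.679  0.082] [0.4206 0.198  0.2579] [-0.80269735 -0.92927435 -1.02747953] 0.03599718698901328
n=4 row [-0.001, 0.016, 0.001, -0.0092, -0.0011, 0.0115] |t| mm 14.8 rot deg 0.92 end err mm [ 0.3  0.  -0. ] deg 0.14 min tcp z 0.199
n=6 row [-0.0, 0.01, 0.001, -0.0062, -0.0008, 0.0076] |t| mm 9.8 rot deg 0.58 end err mm [-0.4 -0.1  0. ] deg 0.21 min tcp z 0.199
```

View pics/side3.png

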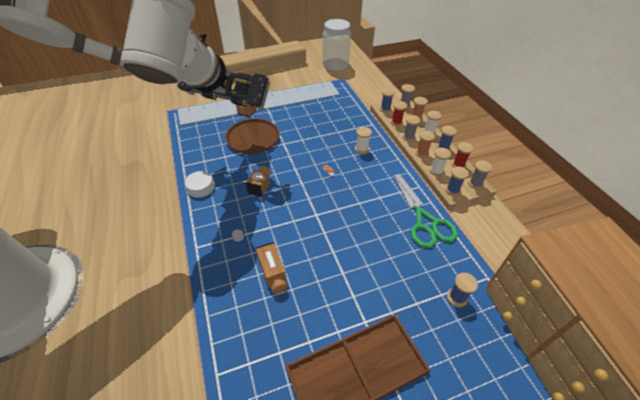

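The stamp is held above the dish, which sits at (252,136). I'll lower to 30 mm above its floor.

Emit:
{"name": "jog_arm", "arguments": {"deltas": [0, 0.016, 0.001, -0.0092, -0.0011, 0.0115, 1, 0, 0.016, 0.001, -0.0092, -0.0011, 0.0115, 1, 0, 0.016, 0.001, -0.0092, -0.0011, 0.0115, 1, 0, 0.01, 0.001, -0.006, -0.0005, 0.008, 1, 0, 0, 0, 0, 0, 0, 1]}}

```text
t: 6.68
eef_pos: [0.4265, 0.2026, 0.2059]
eef_rot: [-0.157, 0.837, 0.394, 0.347]
force: [-0.0, -0.9, -0.3]
finger_gap: 0.0361
```

Run:
```python
from h import *
s=read_state(); print(s["t"],s["joints"].round(3),s["eef_pos"].round(4),s["force"],s["finger_gap"])
g,R=place("disc",(.502,.302),50,.009+.006,.002,.0247); a=plan(tcp(g,R),R,4,dig=(4,4)); 
p,R0=pose(); g,R=place("disc",(.502,.302),50,.009,.002,.0247); print((p+R0.apply([0,0,G])-g)*1e3,"deg",np.degrees((R0.inv()*R).as_rotvec()))
for n in("side","top"):
    im,d=eyes.get_image(n); cv2.imwrite(f"pics/{n}4.png",im)
im=cv2.imread("pics/side4.png");cv2.imwrite("pics/s4.png",cv2.resize(im[60:180,180:340],None,fx=5,fy=5,interpolation=cv2.INTER_CUBIC))
im=cv2.imread("pics/top4.png");cv2.imwrite("pics/t4.png",cv2.resize(im[150:270,150:310],None,fx=5,fy=5,interpolation=cv2.INTER_CUBIC))
```

```text
6.6833 [ 0.032  0.045  2.261  1.191  0.596 -0.228] [0.4265 0.2026 0.2059] [-0.02268025 -0.86814105 -0.28127547] 0.036070818745612944
n=4 row [0.0013, 0.0009, 0.0023, -0.006, -0.0016, 0.0049] |t| mm 7.9 rot deg 0.16 end err mm [-0.1  0.1 -0.1] deg 0.01 min tcp z 0.175
[ 7.09569607 -2.30414396 36.30206424] deg [0.29077638 0.21275236 0.5215583 ]
```

View pics/s4.png

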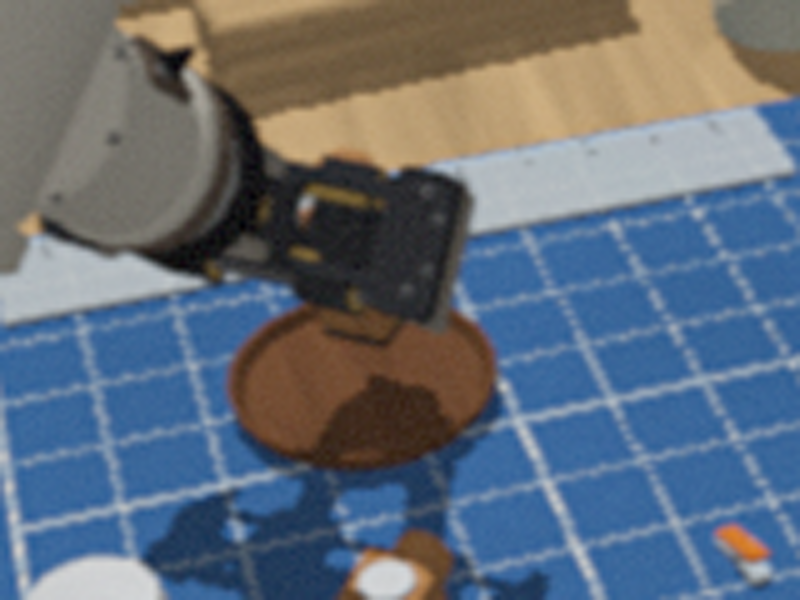

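View pics/t4.png

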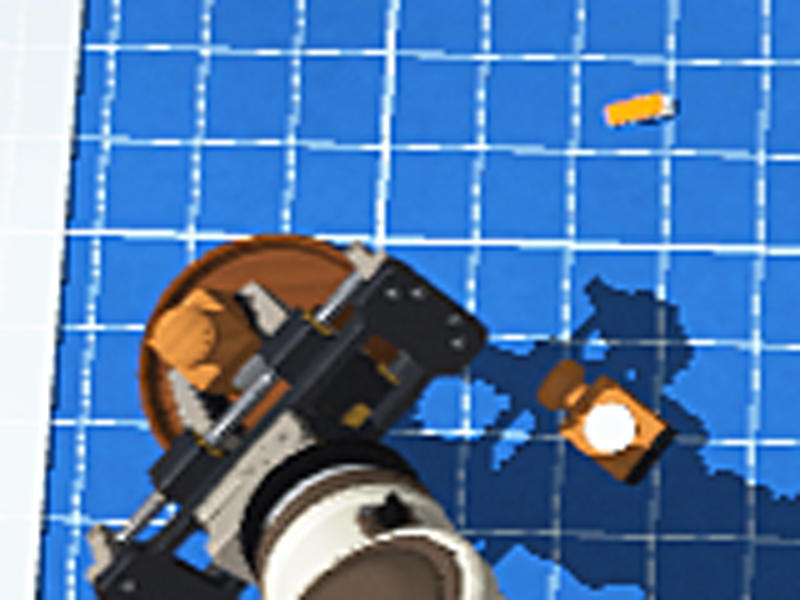

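Emit:
{"name": "jog_arm", "arguments": {"deltas": [0.0013, 0.001, 0.0023, -0.006, -0.0016, 0.005, 1, 0.0013, 0.001, 0.0023, -0.006, -0.0016, 0.005, 1, 0.0013, 0.001, 0.0023, -0.006, -0.0016, 0.005, 1, 0.001, 0, 0.002, -0.003, -0.001, 0.0025, 1, 0, 0, 0, 0, 0, 0, 1]}}

```text
t: 7.2
eef_pos: [0.4258, 0.2042, 0.1853]
eef_rot: [-0.159, 0.835, 0.392, 0.351]
force: [0.0, 0.3, -1.8]
finger_gap: 0.0359
```

Run:
```python
from h import *
s=read_state(); print(s["t"],s["joints"].round(3),s["eef_pos"].round(4),s["force"],s["finger_gap"])
print(proj("top",[[.509,.300,.137],[.502,.302,.113]]))
p,R0=pose(); g,R=place("disc",(.502,.302),50,.009,.002,.0247); print((p+R0.apply([0,0,G])-g)*1e3,"deg",np.degrees((R0.inv()*R).as_rotvec()))
print("1mm down", R0.inv().apply([0,0,-.001]).round(5))
# stamp axis tilt: tool->stamp
t=np.radians(45); Xs=R0.apply([np.cos(t),0,-np.sin(t)]); print("Xs",Xs)
```

```text
7.2 [ 0.035  0.103  2.262  1.293  0.576 -0.34 ] [0.4258 0.2042 0.1853] [ 0.03411723  0.27567553 -1.83934504] 0.0359203205863395
[[186.17511599 216.82824545]
 [188.99183257 220.52402534]]
[ 7.34363783  0.06697687 16.83157304] deg [ 0.37667392 -0.35109138  0.45027847]
1mm down [-7.1e-04 -1.0e-05  7.0e-04]
Xs [-0.0117574   0.00186062  0.99992915]
```

Emit:
{"name": "jog_arm", "arguments": {"deltas": [0, 0, 0, -0.003, 0, 0.003, 1, 0, 0, 0, -0.003, 0, 0.003, 1, 0, -0.004, 0, -0.003, 0, 0.003, 1, 0, 0, 0, -0.0015, 0, 0.0015, 1, 0, 0, 0, 0, 0, 0, 1]}}

```text
t: 7.62
eef_pos: [0.428, 0.2042, 0.1718]
eef_rot: [-0.157, 0.835, 0.393, 0.351]
force: [-0.3, 0.0, -1.0]
finger_gap: 0.0355
```

```bash
cat > chk.py <<'E'
import sys
from h import *
n,x,y,phi,fl,xg,zg=sys.argv[1],*map(float,sys.argv[2:8])
s=read_state(); print(s["t"].__round__(2),s["joints"].round(2),"F",s["force"].round(2),"gap",round(s["finger_gap"],4))
p,R0=pose(); g,R=place(n,(x,y),phi,fl,xg,zg); print("grasp err mm",((p+R0.apply([0,0,G])-g)*1e3).round(1),"deg",np.degrees((R0.inv()*R).as_rotvec()).round(2))
t=ST[n][3]; Xs=R0.apply([np.cos(t),0,-np.sin(t)]) if ST[n][2]<0 else R0.apply([-np.cos(t),0,-np.sin(t)]); print("Xs",Xs.round(4),"1mm down", R0.inv().apply([0,0,-.001]).round(5))
E
python3 chk.py disc .502 .302 50 .009 .002 .0247
```

```text
7.62 [ 0.04  0.15  2.25  1.35  0.56 -0.41] F [-0.3   0.02 -1.05] gap 0.0355
grasp err mm [ 9.8 -0.4  3.1] deg [ 0.54 -0.27  0.62]
Xs [-0.0139  0.0056  0.9999] 1mm down [-7.1e-04 -1.0e-05  7.0e-04]
```

Emit:
{"name": "jog_arm", "arguments": {"deltas": [0.005, -0.002, 0.005, -0.0007, 0, 0.0007, 1, 0.004, -0.002, 0.005, -0.0007, 0, 0.0007, 1, 0, 0, 0, 0, 0, 0, 1]}}

```text
t: 7.87
eef_pos: [0.4281, 0.2042, 0.1696]
eef_rot: [-0.162, 0.837, 0.39, 0.347]
force: [0.5, -0.2, -0.5]
finger_gap: 0.0356
```

```bash
python3 chk.py disc .502 .302 50 .009 .002 .0247
```

```text
7.87 [ 0.03  0.15  2.25  1.34  0.57 -0.39] F [ 0.54 -0.17 -0.47] gap 0.0356
grasp err mm [8.3 0.3 0.4] deg [-0.04 -0.01 -0.02]
Xs [ 4.e-04 -6.e-04  1.e+00] 1mm down [-0.00071  0.       0.00071]
```

Nearly down, with about 0.4 mm left by estimate. I'll step in small rows until contact shows.

Emit:
{"name": "jog_arm", "arguments": {"deltas": [0, 0, 0, -0.0006, 0, 0.0006, 1, 0, 0, 0, 0, 0, 0, 1]}}

```text
t: 8.03
eef_pos: [0.4287, 0.2043, 0.1695]
eef_rot: [-0.162, 0.837, 0.39, 0.348]
force: [0.3, -0.6, -0.4]
finger_gap: 0.0361
```

```bash
python3 chk.py disc .502 .302 50 .009 .002 .0247
```

```text
8.03 [ 0.03  0.15  2.25  1.34  0.57 -0.39] F [ 0.28 -0.64 -0.43] gap 0.0361
grasp err mm [9.  0.6 0.6] deg [-0.04 -0.12 -0.  ]
Xs [-0.001 -0.002  1.   ] 1mm down [-0.00071  0.       0.00071]
```

Emit:
{"name": "jog_arm", "arguments": {"deltas": [0, 0, 0, -0.001, 0, 0.0008, 1, 0, 0, 0, -0.0004, 0, 0.0004, 1]}}

```text
t: 8.2
eef_pos: [0.4293, 0.2044, 0.1689]
eef_rot: [-0.163, 0.836, 0.39, 0.349]
force: [-1.5, -0.8, 1.8]
finger_gap: 0.0355
```

```bash
python3 chk.py disc .502 .302 50 .009 .002 .0247
```

```text
8.2 [ 0.03  0.16  2.25  1.35  0.57 -0.4 ] F [-1.49 -0.78  1.75] gap 0.0355
grasp err mm [9.8 0.9 0.3] deg [-0.05 -0.3   0.03]
Xs [-0.0033 -0.0041  1.    ] 1mm down [-0.00071  0.       0.0007 ]
```

Emit:
{"name": "jog_arm", "arguments": {"deltas": [0, -0.004, 0, -0.0006, 0, 0.0005, 1, 0, 0, 0, 0, 0, 0, 1]}}

```text
t: 8.37
eef_pos: [0.4299, 0.2046, 0.1693]
eef_rot: [-0.163, 0.836, 0.391, 0.349]
force: [1.0, 0.5, -1.7]
finger_gap: 0.0361
```

```bash
python3 chk.py disc .502 .302 50 .009 .002 .0247
python3 - <<'E'
from h import *
im,d=eyes.get_image("side");cv2.imwrite("pics/s5.png",cv2.resize(im[60:180,180:340],None,fx=5,fy=5,interpolation=cv2.INTER_CUBIC))
E
```

```text
8.37 [ 0.03  0.16  2.25  1.34  0.57 -0.4 ] F [ 1.05  0.47 -1.74] gap 0.0361
grasp err mm [10.3  1.1  0.6] deg [-0.07 -0.25  0.07]
Xs [-0.0028 -0.0033  1.    ] 1mm down [-0.00071 -0.       0.0007 ]
```

View pics/s5.png

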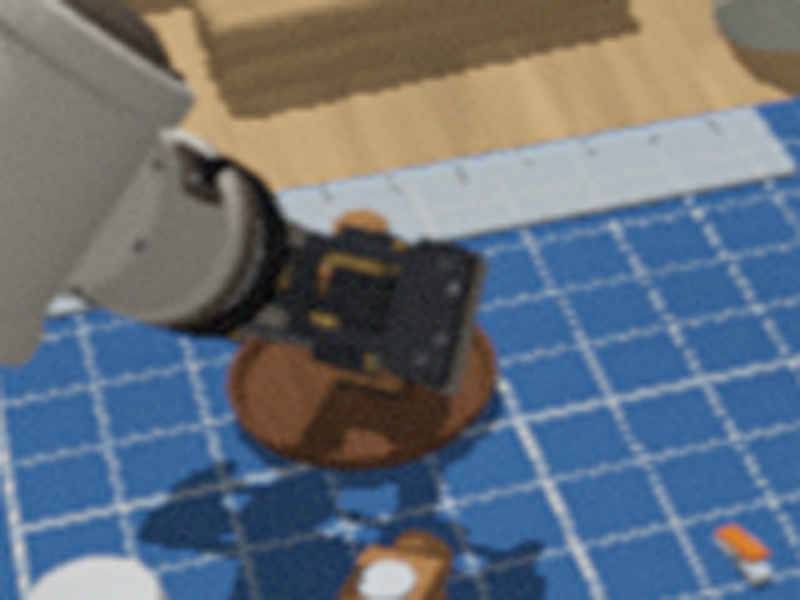

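Emit:
{"name": "jog_arm", "arguments": {"deltas": [0, 0, 0, -0.0012, 0, 0.0007, 1]}}

```text
t: 8.5
eef_pos: [0.4301, 0.2045, 0.1687]
eef_rot: [-0.163, 0.836, 0.391, 0.349]
force: [-10.7, -6.1, 17.8]
finger_gap: 0.0358
```

```bash
python3 chk.py disc .502 .302 50 .009 .002 .0247
```

```text
8.5 [ 0.03  0.16  2.25  1.35  0.57 -0.41] F [-10.67  -6.05  17.76] gap 0.0358
grasp err mm [10.6  1.2  0.2] deg [-0.08 -0.36  0.09]
Xs [-0.0042 -0.0047  1.    ] 1mm down [-0.00071 -0.       0.0007 ]
```

Contact confirmed. I'll relax, then open partly.

Emit:
{"name": "jog_arm", "arguments": {"deltas": [0, 0, 0, 0, 0, 0, 1, 0, 0, 0, 0, 0, 0, 0.18, 0, 0, 0, 0, 0, 0, 0.1, 0, 0, 0, 0, 0, 0, 0, 0, 0, 0, 0, 0, 0, -0.17, 0, 0, 0, 0, 0, 0, -0.2, 0, 0, 0, 0, 0, 0, -0.2, 0, 0, 0, 0, 0, 0, -0.2, 0, 0, 0, 0, 0, 0, -0.2]}}

```text
t: 9.25
eef_pos: [0.4298, 0.2044, 0.168]
eef_rot: [-0.163, 0.836, 0.391, 0.349]
force: [0.4, -0.6, 0.0]
finger_gap: 0.0551
```

```bash
python3 chk.py disc .502 .302 50 .009 .002 .0247
python3 - <<'E'
from h import *
im,d=eyes.get_image("top");cv2.imwrite("pics/t6.png",cv2.resize(im[150:270,150:310],None,fx=5,fy=5,interpolation=cv2.INTER_CUBIC))
E
```

```text
9.25 [ 0.03  0.16  2.25  1.35  0.57 -0.41] F [ 0.38 -0.61  0.05] gap 0.0551
grasp err mm [10.3  1.  -0.6] deg [-0.06 -0.3   0.07]
Xs [-0.0034 -0.0039  1.    ] 1mm down [-0.00071 -0.       0.0007 ]
```

View pics/t6.png

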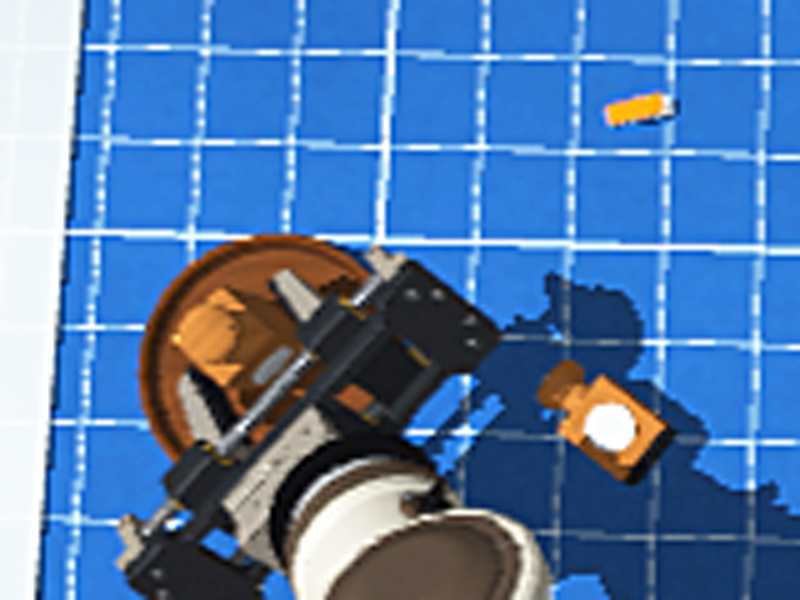

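The disc stamp stands in the dish with the open fingers free on both sides. I'll retract along the tool axis.

Emit:
{"name": "jog_arm", "arguments": {"deltas": [0, 0, 0, 0, 0, -0.006, -0.2, 0, 0, 0, 0, 0, -0.012, -0.2, 0, 0, 0, 0, 0, -0.016, -0.2, 0, 0, 0, 0, 0, -0.016, -0.3, 0, 0, 0, 0.006, 0, -0.016, -0.3, 0, 0, 0, 0.012, 0, -0.012, -0.3, 0, 0, 0, 0.01, 0, -0.005, -0.3, 0, 0, 0, 0, 0, 0, -0.3]}}

```text
t: 9.97
eef_pos: [0.4014, 0.1717, 0.2493]
eef_rot: [-0.163, 0.837, 0.39, 0.347]
force: [-0.1, 0.0, 0.0]
finger_gap: 0.0599
```

Run:
```python
from h import *
s=read_state(); print(s["t"],s["joints"].round(3),s["eef_pos"].round(4))
for n in("side","top"):
    im,d=eyes.get_image(n); cv2.imwrite(f"pics/{n}7.png",im)
im=cv2.imread("pics/side7.png");cv2.imwrite("pics/s7.png",cv2.resize(im[60:180,180:340],None,fx=5,fy=5,interpolation=cv2.INTER_CUBIC))
g,R=pick("bar"); print(g)
a=plan(tcp(g,R,.10),R,18)
a=plan(tcp(g,R,.10),R,24)
```

```text
9.9667 [-0.059 -0.165  2.345  1.033  0.724 -0.088] [0.4014 0.1717 0.2493]
[ 0.4476 -0.0988  0.027 ]
n=18 row [0.029, -0.0, -0.029, -0.0178, 0.0119, -0.0156] |t| mm 26.5 rot deg 2.35 end err mm [ 0.2  0.3 -0.7] deg 0.28 min tcp z 0.218
n=24 row [0.022, -0.0, -0.022, -0.0134, 0.0088, -0.0117] |t| mm 19.8 rot deg 1.78 end err mm [ 1.4  1.3 -1.6] deg 0.62 min tcp z 0.217
```

View pics/s7.png

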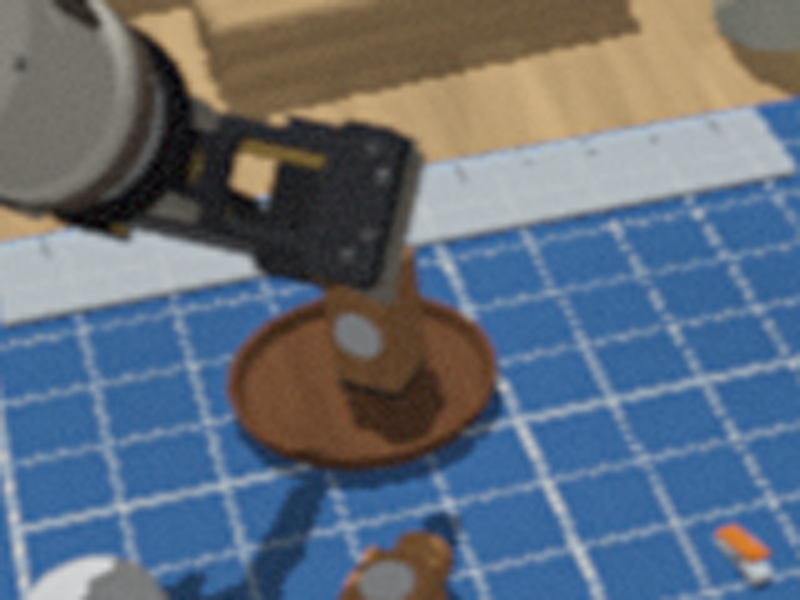

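The disc stamp is upright on the dish floor, at crop (380,330). On to the bar stamp.

Emit:
{"name": "jog_arm", "arguments": {"deltas": [0.029, 0, -0.029, -0.0178, 0.0119, -0.0156, -0.5, 0.029, 0, -0.029, -0.0178, 0.0119, -0.0156, -0.6, 0.029, 0, -0.029, -0.0178, 0.0119, -0.0156, -0.7, 0.029, 0, -0.029, -0.0178, 0.0119, -0.0156, -0.8, 0.029, 0, -0.029, -0.0178, 0.0119, -0.0156, -0.8, 0.029, 0, -0.029, -0.0178, 0.0119, -0.0156, -0.8, 0.029, 0, -0.029, -0.0178, 0.0119, -0.0156, -0.8, 0.029, 0, -0.029, -0.0178, 0.0119, -0.0156, -0.8, 0.029, 0, -0.029, -0.0178, 0.0119, -0.0156, -0.8, 0.029, 0, -0.029, -0.0178, 0.0119, -0.0156, -0.8, 0.029, 0, -0.029, -0.0178, 0.0119, -0.0156, -0.8, 0.029, 0, -0.029, -0.0178, 0.0119, -0.0156, -0.8]}}

```text
t: 11.07
eef_pos: [0.3949, -0.1482, 0.2137]
eef_rot: [-0.259, 0.706, 0.59, 0.293]
force: [0.2, 0.4, 0.3]
finger_gap: 0.0829
```

Run:
```python
from h import *
s=read_state(); print(s["t"],s["joints"].round(3),s["eef_pos"].round(4))
g,R=pick("bar")
a=plan(tcp(g,R,.08),R,6)
a=plan(tcp(g,R,.08),R,8)
```

```text
11.0667 [-0.836  0.182  2.092  0.595  1.469 -0.907] [ 0.3949 -0.1482  0.2137]
n=6 row [0.023, -0.003, -0.027, -0.0153, 0.0117, -0.0137] |t| mm 23.6 rot deg 2.04 end err mm [-0.1  0.2 -0.2] deg 0.18 min tcp z 0.205
n=8 row [0.017, -0.003, -0.02, -0.0115, 0.0087, -0.0103] |t| mm 17.7 rot deg 1.51 end err mm [-0.4  0.1  0.2] deg 0.24 min tcp z 0.205
```

Emit:
{"name": "jog_arm", "arguments": {"deltas": [0.023, -0.003, -0.027, -0.0153, 0.0117, -0.0137, -1, 0.023, -0.003, -0.027, -0.0153, 0.0117, -0.0137, -1, 0.023, -0.003, -0.027, -0.0153, 0.0117, -0.0137, -1, 0.023, -0.003, -0.027, -0.0153, 0.0117, -0.0137, -1, 0.02, -0.003, -0.022, -0.012, 0.009, -0.011, -1, 0.01, 0, -0.011, -0.006, 0.005, -0.005, -1, 0, 0, 0, 0, 0, 0, -1]}}

```text
t: 11.65
eef_pos: [0.4451, -0.2673, 0.1939]
eef_rot: [-0.283, 0.645, 0.656, 0.271]
force: [-0.0, -0.4, -0.7]
finger_gap: 0.092
```

Run:
```python
from h import *
s=read_state(); print(s["t"],s["joints"].round(3),s["eef_pos"].round(4))
g,R=pick("bar")
a=plan(tcp(g,R,.035),R,4)
```

```text
11.65 [-0.89   0.487  1.737  0.452  1.605 -1.056] [ 0.4451 -0.2673  0.1939]
n=4 row [0.002, -0.005, -0.005, 0.0002, 0.0023, 0.0077] |t| mm 8.0 rot deg 0.42 end err mm [ 0.1  0.2 -0. ] deg 0.06 min tcp z 0.173
```

Emit:
{"name": "jog_arm", "arguments": {"deltas": [0.003, -0.006, -0.007, 0.0002, 0.003, 0.01, -1, 0.003, -0.006, -0.007, 0.0002, 0.003, 0.01, -1, 0.002, -0.005, -0.006, 0.0002, 0.003, 0.01, -1, 0, -0.002, 0, 0, 0.001, 0.008, -1, 0, 0, 0, 0, 0, 0.003, -1, 0, 0, 0, 0, 0, 0, -1]}}

```text
t: 12.15
eef_pos: [0.4522, -0.2291, 0.1588]
eef_rot: [-0.281, 0.638, 0.666, 0.265]
force: [-0.0, -1.1, -0.8]
finger_gap: 0.0923
```

Run:
```python
from h import *
s=read_state(); print(s["t"],s["joints"].round(3),s["eef_pos"].round(4))
g,R=pick("bar")
a=plan(tcp(g,R),R,3)
p,R0=pose(); print("grasp err",(p+R0.apply([0,0,G])-g)*1e3, "deg",np.degrees((R0.inv()*R).as_rotvec()))
im,d=eyes.get_image("side"); cv2.imwrite("pics/s8.png",cv2.resize(im[190:320,190:360],None,fx=4,fy=4))
```

```text
12.15 [-0.832  0.519  1.781  0.472  1.513 -1.069] [ 0.4522 -0.2291  0.1588]
n=3 row [-0.002, -0.003, -0.0, -0.0003, 0.0002, 0.0047] |t| mm 4.7 rot deg 0.21 end err mm [-0.1  0.2  0. ] deg 0.08 min tcp z 0.148
grasp err [-1.35568088 -8.35755509 11.51969962] deg [-0.35147809 -0.43926911 -0.02152544]
```

View pics/s8.png

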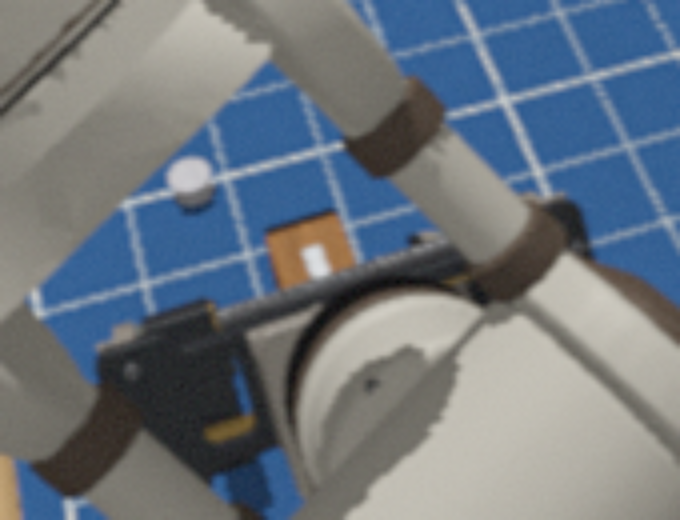

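The gripper body straddles the bar stamp, whose tag is visible at (318,262). The fingers can't be seen from here, but the numbers agree. I'll advance and close.

Emit:
{"name": "jog_arm", "arguments": {"deltas": [-0.003, -0.004, 0, -0.0003, 0.0002, 0.006, -1, -0.002, -0.003, 0, -0.0003, 0.0002, 0.006, -1, 0, 0, 0, 0, 0.0002, 0.004, 1, 0, 0, 0, 0, 0, 0, 1, 0, 0, 0, 0, 0, 0, 1, 0, 0, 0, 0, 0, 0, 1, 0, 0, 0, 0, 0, 0, 1, 0, 0, 0, 0, 0, 0, 1, 0, 0, 0, 0, 0, 0, 1, 0, 0, 0, 0, 0, 0, 1, 0, 0, 0, 0, 0, 0, 1, 0, 0, 0, 0, 0, 0, 1, 0, 0, 0, 0, 0, 0, 1, 0, 0, 0, 0, 0, 0, 1, 0, 0, 0, 0, 0, 0, 1]}}

```text
t: 13.45
eef_pos: [0.4528, -0.2187, 0.1477]
eef_rot: [-0.274, 0.641, 0.667, 0.265]
force: [0.4, 0.2, -0.6]
finger_gap: 0.0361
```

Run:
```python
from h import *
s=read_state(); print(s["t"],s["joints"].round(3),s["eef_pos"].round(4),s["force"].round(1),s["finger_gap"])
g,R=pick("bar")
p,R0=pose(); e=(p+R0.apply([0,0,G])-g)*1e3; print("grasp err",e,"xg",e[:2]@cis(-87.7)[:2], "deg",np.degrees((R0.inv()*R).as_rotvec()))
print("lift in tool axes",R0.inv().apply([0,0,.12]).round(4))
st=(p+[0,0,.12],R0)
for phi in(-88,-60,-40):
    g,R=place("bar",(.573,-.311),phi,.008+.08); print(phi,tcp(g,R)); a=plan(tcp(g,R),R,16,start=st)
```

```text
13.45 [-0.818  0.526  1.799  0.483  1.473 -1.072] [ 0.4528 -0.2187  0.1477] [ 0.4  0.2 -0.6] 0.036072327161249494
grasp err [ 0.72128765  0.83557638 -0.91174248] xg -0.8059566700757604 deg [0.13396041 0.18030764 0.0279121 ]
lift in tool axes [ 0.0846  0.0002 -0.0851]
-88 [ 0.56856085 -0.18387938  0.2461981 ]
n=16 row [0.0, -0.098, 0.0, 0.002, 0.0073, 0.0016] |t| mm 7.7 rot deg 5.61 end err mm [-0.2 -0.4  0. ] deg 0.25 min tcp z 0.246
-60 [ 0.50940095 -0.20084321  0.2461981 ]
n=16 row [0.0, -0.096, -0.034, 0.0001, 0.0035, 0.0018] |t| mm 3.9 rot deg 5.84 end err mm [-0.6  0.3 -0.5] deg 0.39 min tcp z 0.246
-40 [ 0.4755606  -0.22923864  0.2461981 ]
n=16 row [0.0, -0.092, -0.058, -0.0014, 0.0007, 0.0015] |t| mm 2.2 rot deg 6.23 end err mm [-0.5  0.3  0.5] deg 0.49 min tcp z 0.247
```

Emit:
{"name": "jog_arm", "arguments": {"deltas": [0, 0, 0, 0.007, 0, -0.007, 1, 0, 0, 0, 0.014, 0, -0.014, 1, 0, 0, 0, 0.021, 0, -0.021, 1, 0, 0, 0, 0.021, 0, -0.021, 1, 0, 0, 0, 0.014, 0, -0.014, 1, 0, 0, 0, 0.008, 0, -0.008, 1]}}

```text
t: 13.95
eef_pos: [0.4511, -0.217, 0.2718]
eef_rot: [-0.278, 0.641, 0.665, 0.264]
force: [-0.5, -0.2, -0.9]
finger_gap: 0.0358
```

Run:
```python
from h import *
s=read_state(); print(s["t"],s["joints"].round(3),s["eef_pos"].round(4),s["force"].round(1),s["finger_gap"])
for phi in(-60,):
    g,R=place("bar",(.573,-.311),phi,.008+.08,-.0008,.0231); print(phi,tcp(g,R)); a=plan(tcp(g,R),R,16)
```

```text
13.95 [-0.818  0.297  1.8    0.483  1.682 -0.962] [ 0.4511 -0.217   0.2718] [-0.5 -0.2 -0.9] 0.035799881724060185
-60 [ 0.50985095 -0.20162263  0.2453981 ]
n=16 row [-0.0, -0.096, -0.034, -0.0001, 0.0036, 0.0021] |t| mm 4.2 rot deg 5.84 end err mm [-0.   1.  -0.2] deg 0.46 min tcp z 0.245
```

Emit:
{"name": "jog_arm", "arguments": {"deltas": [0, -0.096, -0.034, 0, 0.0036, 0.0021, 1, 0, -0.096, -0.034, 0, 0.0036, 0.0021, 1, 0, -0.096, -0.034, 0, 0.0036, 0.0021, 1, 0, -0.096, -0.034, 0, 0.0036, 0.0021, 1, 0, -0.096, -0.034, 0, 0.0036, 0.0021, 1, 0, -0.096, -0.034, 0, 0.0036, 0.0021, 1, 0, -0.096, -0.034, 0, 0.0036, 0.0021, 1, 0, -0.096, -0.034, 0, 0.0036, 0.0021, 1, 0, -0.096, -0.034, 0, 0.0036, 0.0021, 1, 0, -0.096, -0.034, 0, 0.0036, 0.0021, 1]}}

```text
t: 14.78
eef_pos: [0.4878, -0.2047, 0.2606]
eef_rot: [0.126, 0.566, 0.814, -0.031]
force: [-0.2, -1.3, -1.5]
finger_gap: 0.0361
```

Run:
```python
from h import *
s=read_state(); print(s["t"],s["joints"].round(3),s["eef_pos"].round(4),s["force"].round(1),s["finger_gap"])
for phi in(-60,):
    g,R=place("bar",(.573,-.311),phi,.008+.06,-.0008,.0231); print(phi,tcp(g,R)); a=plan(tcp(g,R),R,7);a=plan(tcp(g,R),R,9)
```

```text
14.7833 [-0.611  0.136  1.937 -0.083  0.817 -0.916] [ 0.4878 -0.2047  0.2606] [-0.2 -1.3 -1.5] 0.03614925672671609
-60 [ 0.50985095 -0.20162263  0.2253981 ]
n=7 row [0.0, -0.076, -0.026, 0.0016, 0.0027, 0.0051] |t| mm 6.0 rot deg 4.60 end err mm [0.  0.2 0. ] deg 0.23 min tcp z 0.225
n=9 row [0.0, -0.059, -0.02, 0.0013, 0.0021, 0.004] |t| mm 4.7 rot deg 3.57 end err mm [ 0.   0.2 -0.4] deg 0.33 min tcp z 0.225
```

Run:
```python
from h import *
for phi in(-48,):
    g,R=place("bar",(.573,-.311),phi,.008+.06,-.0008,.0231); print(phi,tcp(g,R)); a=plan(tcp(g,R),R,8)
```

```text
-48 [ 0.48849007 -0.21714222  0.2253981 ]
n=8 row [-0.013, -0.065, -0.046, 0.0008, -0.0011, 0.0045] |t| mm 4.7 rot deg 4.62 end err mm [-0.   0.   0.3] deg 0.13 min tcp z 0.226
```

Emit:
{"name": "jog_arm", "arguments": {"deltas": [-0.013, -0.065, -0.046, 0.0008, -0.0011, 0.0045, 1, -0.013, -0.065, -0.046, 0.0008, -0.0011, 0.0045, 1, -0.013, -0.065, -0.046, 0.0008, -0.0011, 0.0045, 1, -0.013, -0.065, -0.046, 0.0008, -0.0011, 0.0045, 1, -0.013, -0.065, -0.046, 0.0008, -0.0011, 0.0045, 1, -0.013, -0.065, -0.046, 0.0008, -0.0011, 0.0045, 1, -0.01, -0.05, -0.035, 0.0006, -0.001, 0.003, 1, -0.004, -0.02, -0.015, 0, 0, 0.001, 1, 0, 0, 0, 0, 0, 0, 1]}}

```text
t: 15.53
eef_pos: [0.4852, -0.2104, 0.2264]
eef_rot: [0.331, 0.39, 0.847, -0.145]
force: [0.5, -0.4, -0.1]
finger_gap: 0.0359
```

```bash
python3 chk.py bar .573 -.311 -48 .008 -.0008 .0231;  python3 - <<'E'
from h import *
g,R=place("bar",(.573,-.311),-48,.008+.012,-.0008,.0231); a=plan(tcp(g,R),R,4)
for n in("side","top"):
    im,d=eyes.get_image(n); cv2.imwrite(f"pics/{n}9.png",im)
im=cv2.imread("pics/side9.png");cv2.imwrite("pics/s9.png",cv2.resize(im[220:400,260:480],None,fx=3.5,fy=3.3))
E
```

```text
15.53 [-0.6   0.14  2.09 -0.74  0.25 -0.64] F [ 0.54 -0.43 -0.1 ] gap 0.0359
grasp err mm [-7.6 10.4 55.6] deg [-0.29 -2.6  -1.31]
Xs [ 0.0206 -0.0424  0.9989] 1mm down [ 6.7e-04 -1.0e-05  7.4e-04]
n=4 row [-0.001, -0.011, -0.006, 0.0071, -0.0006, 0.0101] |t| mm 12.4 rot deg 0.72 end err mm [-0.2  0.   0.1] deg 0.12 min tcp z 0.178
```

View pics/s9.png

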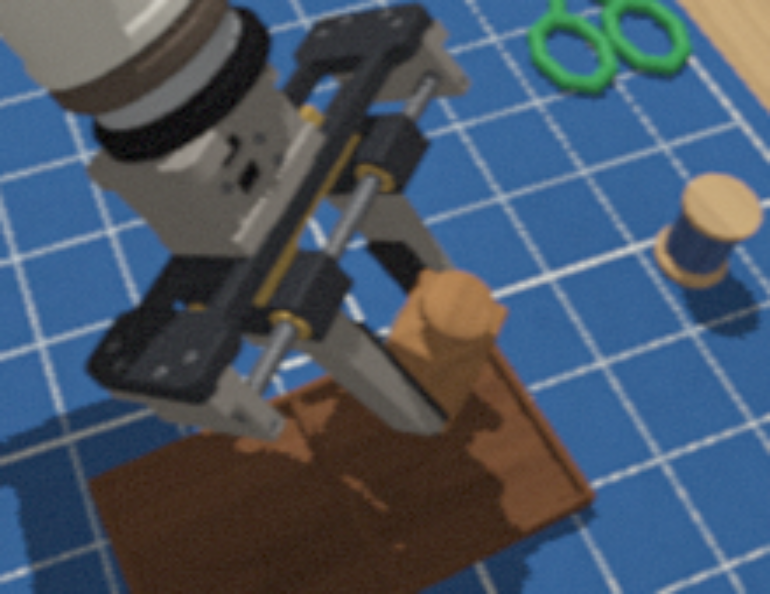

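q5 is down to 0.25 against a limit of 0.17, so this tool heading is poor. I'll tip the tool back down and come in with heading φ≈0 instead, so the tool sits on the other side of the forearm.

Emit:
{"name": "jog_arm", "arguments": {"deltas": [0, 0.07, 0, 0, 0, -0.004, 1, 0, 0.1, 0, 0, 0, -0.004, 1, 0, 0.1, 0, 0, 0, -0.004, 1, 0, 0.1, 0, 0, 0, -0.004, 1, 0, 0.1, 0, 0, 0, -0.004, 1, 0, 0.05, 0, 0, 0, 0, 1]}}

```text
t: 16.13
eef_pos: [0.4785, -0.2012, 0.2444]
eef_rot: [0.104, 0.414, 0.904, -0.036]
force: [0.3, -0.5, -1.0]
finger_gap: 0.0359
```

```bash
python3 chk.py bar .573 -.311 -48 .008 -.0008 .0231;  python3 - <<'E'
from h import *
for phi in (0,10):
    g,R=place("bar",(.573,-.311),phi,.008+.06,-.0008,.0231); Ri=R*Ro.from_rotvec([0,.45,0]); pi=tcp(g,R)+[0,0,.03]; a=plan(pi,Ri,10); a=plan(tcp(g,R),R,6,start=a)
E
```

```text
16.13 [-0.62  0.15  1.96 -0.04  0.82 -1.31] F [ 0.28 -0.54 -1.01] gap 0.0359
grasp err mm [-64.1  80.   32.9] deg [  0.47 -32.42  -1.55]
Xs [ 0.3382 -0.4165  0.8439] 1mm down [ 2.2e-04 -2.0e-05  9.8e-04]
n=10 row [-0.022, -0.01, -0.083, -0.0025, -0.0115, -0.0007] |t| mm 11.8 rot deg 4.95 end err mm [0.2 0.3 0.1] deg 0.18 min tcp z 0.245
n=6 row [0.0, -0.075, -0.0, 0.0026, -0.0001, 0.0044] |t| mm 5.1 rot deg 4.30 end err mm [-0.1 -0.2 -0.4] deg 0.18 min tcp z 0.225
n=10 row [-0.027, -0.01, -0.1, -0.0027, -0.0139, -0.0007] |t| mm 14.2 rot deg 5.96 end err mm [ 0.3 -0.3 -0. ] deg 0.40 min tcp z 0.245
n=6 row [0.0, -0.074, 0.0, 0.0026, 0.0001, 0.0043] |t| mm 5.0 rot deg 4.24 end err mm [-0.3  0.2  0.1] deg 0.20 min tcp z 0.225
```

The tool yaw now eats into the q6 range, so I'll fit a quick kinematic model from the logged states and choose the heading properly.

```bash
cat > kin.py <<'E'
from h import *
S=[([-1.34812627,.159025,1.59824,-6e-5,1.38621,-.210094],[.24105631,-.52171524,.4037276],[-.000943,.97668,.2147,-.0000355]),
([-0.521,.149,1.629,-.422,1.422,.349],[.5104,-.2161,.4058],[.111,.905,.371,-.176]),
([.224,.922,.99,-.637,1.741,.681],[.6969,.2025,.2215],[.216,.766,.508,-.329]),
([.161,.884,1.143,-.637,1.61,.704],[.6763,.1516,.1781],[.207,.77,.509,-.325]),
([.106,.704,1.236,-.66,1.647,.622],[.6618,.1095,.2671],[.207,.774,.505,-.322]),
([.03,-.102,2.254,.908,.679,.082],[.4206,.198,.2579],[-.149,.847,.398,.32]),
([.032,.045,2.261,1.191,.596,-.228],[.4265,.2026,.2059],[-.157,.837,.394,.347]),
([.035,.103,2.262,1.293,.576,-.34],[.4258,.2042,.1853],[-.159,.835,.392,.351]),
([-.059,-.165,2.345,1.033,.724,-.088],[.4014,.1717,.2493],[-.163,.837,.39,.347]),
([-.836,.182,2.092,.595,1.469,-.907],[.3949,-.1482,.2137],[-.259,.706,.59,.293]),
([-.89,.487,1.737,.452,1.605,-1.056],[.4451,-.2673,.1939],[-.283,.645,.656,.271]),
([-.818,.526,1.799,.483,1.473,-1.072],[.4528,-.2187,.1477],[-.274,.641,.667,.265]),
([-.818,.297,1.8,.483,1.682,-.962],[.4511,-.217,.2718],[-.278,.641,.665,.264]),
([-.611,.136,1.937,-.083,.817,-.916],[.4878,-.2047,.2606],[.126,.566,.814,-.031]),
]
s=read_state(); S.append((list(s["joints"]),list(s["eef_pos"]),list(s["eef_rot"])))
Q=np.array([a for a,_,_ in S]); P=np.array([b for _,b,_ in S]); W=np.array([c for *_,c in S])
RT=Ro.from_quat(W[:,[1,2,3,0]])
rx=lambda ax,q:Ro.from_rotvec(np.outer(np.atleast_1d(q),ax))
z,y=np.array([0,0,1.]),np.array([0,1.,0])
def mats(Q,s4,s6,s5=1):
    R=[rx(z,Q[:,0])]; R.append(R[-1]*rx(y,Q[:,1])); R.append(R[-1]*rx(y,Q[:,2])); R.append(R[-1]*rx(z,s4*Q[:,3])); R.append(R[-1]*rx(y,s5*Q[:,4])); R.append(R[-1]*rx(z,s6*Q[:,5])); return R
best=None
for s4 in(1,-1):
  for s6 in(1,-1):
    R=mats(Q,s4,s6); D=R[-1].inv()*RT; C=D.mean(); e=np.degrees((C.inv()*D).magnitude().max())
    if best is None or e<best[0]: best=(e,s4,s6,C)
e,s4,s6,C=best
R=mats(Q,s4,s6)
def feats(R):  # base const z, and offset vectors in frames 1..6
    n=len(R[0]); A=[np.tile(z,(n,1))[:,:,None]]+[r.as_matrix() for r in R]; return np.concatenate(A,2)
A=feats(R).reshape(-1,19); b=P.reshape(-1)
lam=1e-3
x=np.linalg.solve(A.T@A+lam**2*np.eye(19),A.T@b)
def fk(q):
    R=mats(np.atleast_2d(q),s4,s6); return (feats(R)[0]@x), (R[-1]*C)[0]
lo=np.array([-2.91,-.94,.18,-1.29,.17,-3]);hi=np.array([2.91,2.29,2.7,4.43,2.64,3])
def ik(p,Rt,q0=None):
    def f(q):
        a,B=fk(q); return np.r_[(a-p)*5,(B.inv()*Rt).as_rotvec()]
    q0=s["joints"] if q0 is None else q0
    r=least_squares(f,np.clip(q0,lo-.5,hi+.5),bounds=(lo-1.,hi+1.)); return r.x,np.linalg.norm(r.fun)
E
python3 - <<'E'
from kin import *
print("rot fit",e,s4,s6,C.as_matrix().round(2).tolist()); print("pos res mm",(abs(A@x-b).max()*1e3).round(2), x.round(3))
for phi in range(-110,41,15):
    o=[]
    for h in(.06,.0):
        g,R=place("bar",(.573,-.311),phi,.008+h,-.0008,.0231); q,er=ik(tcp(g,R),R); o.append((q.round(2).tolist(),round(er,4),bool(((q>lo)&(q<hi)).all())))
    print(phi,*o)
E
```

```text
rot fit 0.09601340358824938 1 1 [[0.0, -1.0, 0.0], [1.0, 0.0, -0.0], [0.0, 0.0, 1.0]]
pos res mm 0.3 [ 0.149 -0.001  0.04   0.149  0.     0.04   0.385  0.048  0.04   0.26
  0.    -0.     0.26   0.    -0.     0.066 -0.     0.     0.066]
-110 ([-0.34, 0.6, 1.49, -0.85, 1.22, 0.39], np.float64(0.0), True) ([-0.34, 0.69, 1.48, -0.88, 1.16, 0.46], np.float64(0.0), True)
-95 ([-0.36, 0.48, 1.67, -0.95, 1.0, 0.27], np.float64(0.0), True) ([-0.36, 0.58, 1.66, -1.0, 0.94, 0.37], np.float64(0.0), True)
-80 ([-0.4, 0.36, 1.83, -1.03, 0.76, 0.14], np.float64(0.0), True) ([-0.4, 0.47, 1.83, -1.14, 0.71, 0.29], np.float64(0.0), True)
-65 ([-0.47, 0.25, 1.97, -1.1, 0.51, -0.03], np.float64(0.0), True) ([-0.47, 0.38, 1.97, -1.32, 0.46, 0.22], np.float64(0.0), False)
-50 ([-0.59, 0.16, 2.08, -0.98, 0.24, -0.39], np.float64(0.0), True) ([-0.59, 0.3, 2.08, -1.57, 0.2, 0.21], np.float64(0.0), False)
-35 ([-0.72, 0.11, 2.14, 0.61, 0.14, -2.25], np.float64(0.0), False) ([-0.72, 0.26, 2.13, 1.96, 0.08, -3.61], np.float64(0.0), False)
-20 ([-0.85, 0.12, 2.13, 1.12, 0.39, -3.03], np.float64(0.0), False) ([-0.85, 0.26, 2.13, 1.48, 0.35, -3.42], np.float64(0.0), False)
-5 ([-0.95, 0.17, 2.07, 1.1, 0.65, -3.27], np.float64(0.0), False) ([-0.95, 0.31, 2.07, 1.28, 0.6, -3.49], np.float64(0.0), False)
10 ([-1.02, 0.26, 1.96, 1.02, 0.88, -3.43], np.float64(0.0), False) ([-1.02, 0.39, 1.95, 1.11, 0.82, -3.57], np.float64(0.0), False)
25 ([-1.04, 0.37, 1.81, 0.92, 1.09, -3.55], np.float64(0.0), False) ([-1.04, 0.49, 1.81, 0.97, 1.03, -3.66], np.float64(0.0), False)
40 ([-1.04, 0.49, 1.64, 0.81, 1.29, -3.66], np.float64(0.0), False) ([-1.04, 0.6, 1.64, 0.84, 1.22, -3.74], np.float64(0.0), False)
```

The model fits to 0.3 mm and 0.1°. Heading φ≈−92 keeps every joint inside its range.

Run:
```python
from kin import *
g,R=place("bar",(.573,-.311),-92,.008+.05,-.0008,.0231); print(tcp(g,R))
p,R0=pose(); n=14; a=plan(tcp(g,R),R,n)
# joint path check along the straight blend
v=(R0.inv()*R).as_rotvec(); q=s["joints"]
for k in range(0,15,3):
    f=k/14; q,er=ik(p+f*(tcp(g,R)-p),R0*Ro.from_rotvec(v*f),q); print(q.round(2),round(er,4))
```

```text
[ 0.57740774 -0.18477884  0.2153981 ]
n=14 row [0.027, -0.039, 0.047, -0.0004, 0.0073, 0.0024] |t| mm 7.7 rot deg 3.83 end err mm [-0.1  0.4 -0.2] deg 0.27 min tcp z 0.215
[-0.62  0.15  1.96 -0.04  0.82 -1.31] 0.0
[-0.56  0.19  1.93 -0.24  0.73 -0.96] 0.0
[-0.5   0.25  1.89 -0.49  0.71 -0.58] 0.0
[-0.44  0.33  1.83 -0.72  0.76 -0.21] 0.0
[-0.39  0.41  1.76 -0.89  0.86  0.1 ] 0.0
```

Emit:
{"name": "jog_arm", "arguments": {"deltas": [0.027, -0.039, 0.047, -0.0004, 0.0073, 0.0024, 1, 0.027, -0.039, 0.047, -0.0004, 0.0073, 0.0024, 1, 0.027, -0.039, 0.047, -0.0004, 0.0073, 0.0024, 1, 0.027, -0.039, 0.047, -0.0004, 0.0073, 0.0024, 1, 0.027, -0.039, 0.047, -0.0004, 0.0073, 0.0024, 1, 0.027, -0.039, 0.047, -0.0004, 0.0073, 0.0024, 1, 0.027, -0.039, 0.047, -0.0004, 0.0073, 0.0024, 1, 0.027, -0.039, 0.047, -0.0004, 0.0073, 0.0024, 1, 0.027, -0.039, 0.047, -0.0004, 0.0073, 0.0024, 1, 0.027, -0.039, 0.047, -0.0004, 0.0073, 0.0024, 1, 0.027, -0.039, 0.047, -0.0004, 0.0073, 0.0024, 1, 0.027, -0.039, 0.047, -0.0004, 0.0073, 0.0024, 1, 0.02, -0.03, 0.035, 0, 0.005, 0.0015, 1, 0.01, -0.015, 0.017, 0, 0.002, 0, 1, 0, 0, 0, 0, 0, 0, 1]}}

```text
t: 17.38
eef_pos: [0.578, -0.182, 0.2233]
eef_rot: [0.259, 0.669, 0.646, -0.26]
force: [0.3, -0.6, -1.1]
finger_gap: 0.036
```

```bash
python3 chk.py bar .573 -.311 -92 .008 -.0008 .0231;  python3 - <<'E'
from h import *
g,R=place("bar",(.573,-.311),-92,.008+.012,-.0008,.0231); a=plan(tcp(g,R),R,4);a=plan(tcp(g,R),R,5)
im,d=eyes.get_image("side");cv2.imwrite("pics/s10.png",cv2.resize(im[220:400,260:480],None,fx=3.5,fy=3.3))
E
```

```text
17.38 [-0.36  0.45  1.7  -0.93  0.94  0.23] F [ 0.28 -0.62 -1.1 ] gap 0.036
grasp err mm [ 2.6  6.7 54.1] deg [ 0.59 -1.87 -0.31]
Xs [-0.0122 -0.0323  0.9994] 1mm down [ 6.8e-04 -1.0e-05  7.3e-04]
n=4 row [0.003, -0.008, -0.001, 0.0075, -0.0002, 0.0088] |t| mm 11.6 rot deg 0.49 end err mm [ 0.1  0.  -0.2] deg 0.13 min tcp z 0.177
n=5 row [0.002, -0.007, -0.001, 0.006, -0.0002, 0.007] |t| mm 9.2 rot deg 0.42 end err mm [-0.1  0.1 -0.1] deg 0.14 min tcp z 0.177
```

View pics/s10.png

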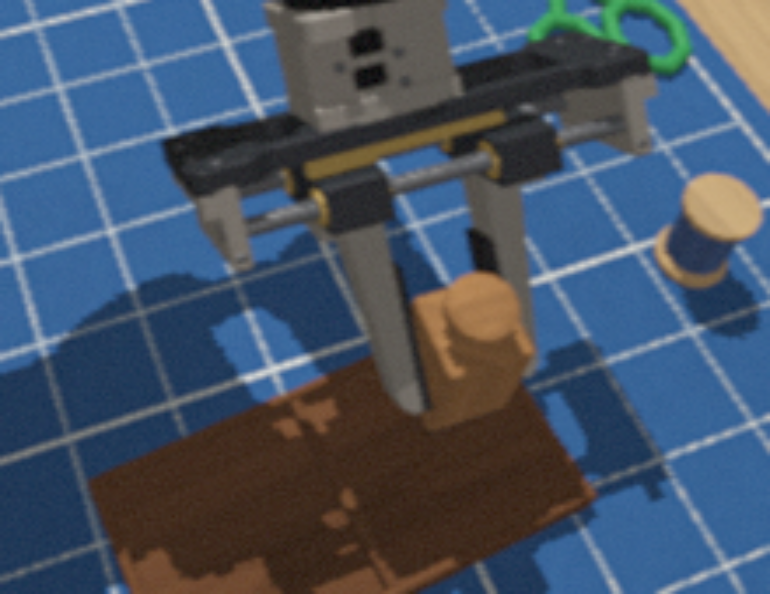

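The stamp is upright over the far cell, with its head at (485,305). Lowering.

Emit:
{"name": "jog_arm", "arguments": {"deltas": [0.003, -0.008, -0.001, 0.0075, -0.0002, 0.0088, 1, 0.003, -0.008, -0.001, 0.0075, -0.0002, 0.0088, 1, 0.003, -0.008, -0.001, 0.0075, -0.0002, 0.0088, 1, 0.002, -0.006, -0.001, 0.005, -0.0002, 0.006, 1, 0, 0, 0, 0.001, 0, 0.001, 1, 0, 0, 0, 0, 0, 0, 1]}}

```text
t: 17.93
eef_pos: [0.5762, -0.1848, 0.1762]
eef_rot: [0.263, 0.666, 0.642, -0.273]
force: [0.2, -0.4, -1.3]
finger_gap: 0.0359
```

```bash
python3 chk.py bar .573 -.311 -92 .008 -.0008 .0231;  python3 - <<'E'
from h import *
g,R=place("bar",(.573,-.311),-92,.008+.003,-.0008,.0231); a=plan(tcp(g,R),R,4,dig=(4,4))
E
```

```text
17.93 [-0.36  0.54  1.7  -1.01  0.9   0.33] F [ 0.2  -0.37 -1.27] gap 0.0359
grasp err mm [-1.4  0.8 10. ] deg [-0.09 -0.38 -0.02]
Xs [ 6.0e-04 -6.7e-03  1.0e+00] 1mm down [0.0007  0.      0.00071]
n=4 row [-0.0004, -0.0017, -0.0001, 0.0014, 0.0003, 0.0014] |t| mm 2.0 rot deg 0.10 end err mm [ 0.  -0.1 -0.2] deg 0.01 min tcp z 0.168
```

Emit:
{"name": "jog_arm", "arguments": {"deltas": [0, -0.002, 0, 0.0018, 0.0002, 0.0018, 1, 0, -0.002, 0, 0.0015, 0.0002, 0.0015, 1, 0, -0.002, 0, 0.0012, 0.0002, 0.0012, 1, 0, 0, 0, 0.001, 0, 0.001, 1, 0, 0, 0, 0, 0, 0, 1]}}

```text
t: 18.35
eef_pos: [0.5772, -0.1851, 0.169]
eef_rot: [0.266, 0.665, 0.641, -0.275]
force: [-0.6, 0.1, -2.0]
finger_gap: 0.0358
```

```bash
python3 chk.py bar .573 -.311 -92 .008 -.0008 .0231
```

```text
18.35 [-0.36  0.55  1.7  -1.03  0.9   0.35] F [-0.62  0.09 -1.96] gap 0.0358
grasp err mm [-0.2 -0.3  3.6] deg [-0.01 -0.01 -0.11]
Xs [-1.2e-03 -1.0e-04  1.0e+00] 1mm down [ 0.00071 -0.       0.00071]
```

Emit:
{"name": "jog_arm", "arguments": {"deltas": [0, 0, 0, 0.0009, 0, 0.0009, 1, 0, 0, 0, 0.0008, 0, 0.0008, 1, 0, 0, 0, 0.0006, 0, 0.0006, 1]}}

```text
t: 18.6
eef_pos: [0.5777, -0.1852, 0.1664]
eef_rot: [0.267, 0.665, 0.641, -0.275]
force: [0.5, 0.5, -0.8]
finger_gap: 0.0359
```

```bash
python3 chk.py bar .573 -.311 -92 .008 -.0008 .0231
```

```text
18.6 [-0.36  0.56  1.7  -1.03  0.9   0.36] F [ 0.47  0.46 -0.77] gap 0.0359
grasp err mm [ 0.5 -0.5  1.1] deg [ 0.06  0.03 -0.16]
Xs [-2.8e-03  5.0e-04  1.0e+00] 1mm down [ 0.00071 -0.       0.00071]
```

Emit:
{"name": "jog_arm", "arguments": {"deltas": [0, 0, 0, 0.0007, 0, 0.0007, 1, 0, 0, 0, 0.0006, 0, 0.0006, 1]}}

```text
t: 18.77
eef_pos: [0.5779, -0.1853, 0.165]
eef_rot: [0.267, 0.665, 0.641, -0.275]
force: [-1.4, 2.5, 4.3]
finger_gap: 0.036
```

```bash
python3 chk.py bar .573 -.311 -92 .008 -.0008 .0231
```

```text
18.77 [-0.36  0.56  1.7  -1.03  0.9   0.36] F [-1.38  2.48  4.34] gap 0.036
grasp err mm [ 0.7 -0.6 -0.3] deg [ 0.07  0.08 -0.18]
Xs [-0.003   0.0014  1.    ] 1mm down [ 0.00071 -0.       0.00071]
```

Contact at 4 N. I'll release and back off along the tool axis. The fingers stay clear of the rim throughout.

Emit:
{"name": "jog_arm", "arguments": {"deltas": [0, 0, 0, 0, 0, 0, 1, 0, 0, 0, 0, 0, 0, 0.18, 0, 0, 0, 0, 0, 0, 0.1, 0, 0, 0, 0, 0, 0, 0, 0, 0, 0, 0, 0, 0, -0.15, 0, 0, 0, 0, 0, 0, -0.15, 0, 0, 0, 0, 0, 0, -0.15, 0, 0, 0, 0, 0, 0, -0.15, 0, 0, 0, 0, 0, -0.006, -0.15, 0, 0, 0, 0, 0, -0.012, -0.15, 0, 0, 0, 0, 0, -0.016, -0.2, 0, 0, 0, 0, 0, -0.016, -0.2, 0, 0, 0, 0, 0, -0.016, -0.3, 0, 0, 0, 0, 0, -0.012, -0.3, 0, 0, 0, 0, 0, -0.005, -0.3]}}

```text
t: 20.02
eef_pos: [0.5803, -0.1202, 0.2307]
eef_rot: [0.268, 0.665, 0.641, -0.274]
force: [-0.1, 0.2, -0.4]
finger_gap: 0.0599
```

Run:
```python
from kin import *
print(s["t"],s["joints"].round(2),s["eef_pos"].round(3))
for n in("side","top"):
    im,d=eyes.get_image(n); cv2.imwrite(f"pics/{n}11.png",im)
im=cv2.imread("pics/side11.png");cv2.imwrite("pics/s11.png",cv2.resize(im[220:400,260:480],None,fx=3.5,fy=3.3))
qs,er=None,None
g,R=pick("short")
for back in(.1,.0):
    q,er=ik(tcp(g,R,back),R,[.2,.5,1.7,-.5,1.5,.8]); print("pick",tcp(g,R,back).round(3),q.round(2),round(er,4))
for t in(38,45,30):
  ST["short"]=ST["short"][:3]+(np.radians(t),)
  for phi in range(-110,61,20):
    o=[]
    for h in(.06,.0):
        g,R=place("short",(.4775,-.3188),phi,.008+h,0,.024); q,er=ik(tcp(g,R),R,[-.8,.2,2.0,.5,.8,0]); o.append((q.round(2).tolist(),round(er,4),bool(((q>lo+.08)&(q<hi-.08)).all())))
    if all(c[2] for c in o): print(t,phi,*o)
```

```text
20.0167 [-0.25  0.44  1.71 -0.94  1.03  0.31] [ 0.58  -0.12   0.231]
pick [0.574 0.253 0.241] [ 0.3   0.66  1.34 -0.37  1.7   1.  ] 0.0
pick [0.538 0.204 0.162] [ 0.24  0.66  1.52 -0.4   1.51  1.02] 0.0
38 -30 ([-1.01, -0.06, 2.42, 1.75, 0.38, -0.5], np.float64(0.0), True) ([-1.01, 0.16, 2.4, 2.15, 0.46, -0.95], np.float64(0.0), True)
38 -10 ([-1.2, 0.03, 2.33, 1.37, 0.76, -0.51], np.float64(0.0), True) ([-1.2, 0.23, 2.31, 1.55, 0.74, -0.76], np.float64(0.0), True)
38 10 ([-1.27, 0.2, 2.14, 1.13, 1.05, -0.61], np.float64(0.0), True) ([-1.27, 0.36, 2.13, 1.2, 0.99, -0.76], np.float64(0.0), True)
38 30 ([-1.26, 0.37, 1.91, 0.93, 1.29, -0.7], np.float64(0.0), True) ([-1.26, 0.5, 1.9, 0.96, 1.22, -0.8], np.float64(0.0), True)
38 50 ([-1.21, 0.54, 1.67, 0.76, 1.51, -0.79], np.float64(0.0), True) ([-1.21, 0.65, 1.65, 0.77, 1.44, -0.86], np.float64(0.0), True)
45 -30 ([-0.97, -0.07, 2.36, 1.2, 0.34, 0.06], np.float64(0.0), True) ([-0.98, 0.11, 2.35, 1.73, 0.32, -0.5], np.float64(0.0), True)
45 -10 ([-1.14, 0.01, 2.28, 1.14, 0.7, -0.25], np.float64(0.0), True) ([-1.14, 0.18, 2.27, 1.33, 0.64
[... 393 characters left out ...]
1.36, -0.8], np.float64(0.0), True)
30 -30 ([-1.05, 0.0, 2.48, 2.15, 0.55, -0.94], np.float64(0.0), True) ([-1.05, 0.25, 2.43, 2.38, 0.68, -1.21], np.float64(0.0), True)
30 -10 ([-1.26, 0.1, 2.37, 1.58, 0.87, -0.77], np.float64(0.0), True) ([-1.26, 0.32, 2.33, 1.72, 0.89, -1.0], np.float64(0.0), True)
30 10 ([-1.33, 0.27, 2.16, 1.25, 1.14, -0.77], np.float64(0.0), True) ([-1.33, 0.44, 2.13, 1.32, 1.1, -0.92], np.float64(0.0), True)
30 30 ([-1.31, 0.45, 1.91, 1.02, 1.38, -0.8], np.float64(0.0), True) ([-1.31, 0.59, 1.88, 1.04, 1.32, -0.9], np.float64(0.0), True)
30 50 ([-1.24, 0.62, 1.64, 0.83, 1.6, -0.85], np.float64(0.0), True) ([-1.24, 0.74, 1.61, 0.83, 1.54, -0.92], np.float64(0.0), True)
```

View pics/s11.png

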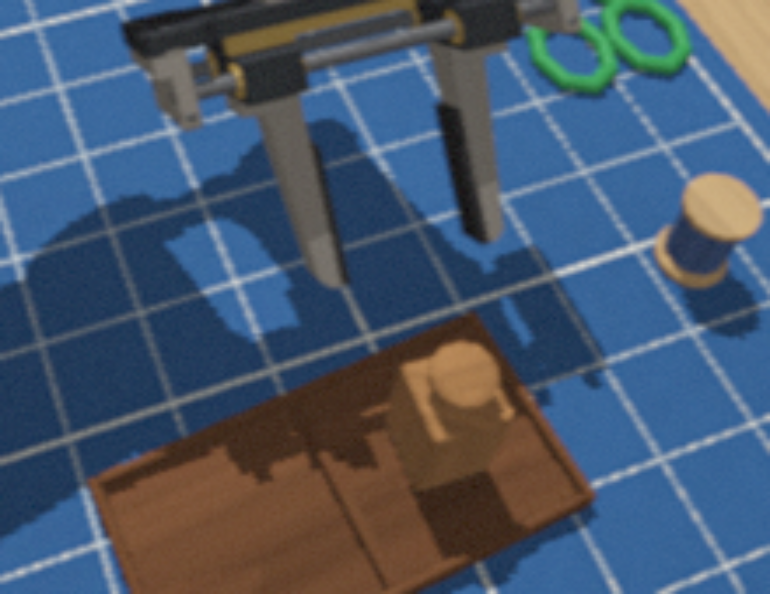

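The bar stamp stands upright in the far cell, with its foot near (465,490) in the crop. Next is the short stamp.

Run:
```python
from kin import *
im=cv2.imread("pics/top11.png"); print("short region diff",np.abs(im[215:255,250:292].astype(int)-cv2.imread("pics/top0.png")[215:255,250:292]).mean())
g,R=pick("short"); T=tcp(g,R,.09)
p,R0=pose(); a=plan(T,R,18)
v=(R0.inv()*R).as_rotvec(); q=s["joints"]
for k in range(0,19,3):
    f=k/18; q,er=ik(p+f*(T-p),R0*Ro.from_rotvec(v*f),q); print(q.round(2),round(er,4))
```

```text
short region diff 43.550396825396824
n=18 row [0.022, 0.007, 0.025, 0.0145, -0.0071, -0.0132] |t| mm 20.9 rot deg 1.95 end err mm [-1.3  0.   0.9] deg 0.65 min tcp z 0.226
[-0.25  0.44  1.71 -0.94  1.03  0.31] 0.0
[-0.15  0.45  1.69 -0.86  1.16  0.42] 0.0
[-0.05  0.47  1.65 -0.77  1.28  0.52] 0.0
[ 0.04  0.5   1.6  -0.68  1.39  0.63] 0.0
[ 0.13  0.55  1.53 -0.58  1.5   0.75] 0.0
[ 0.22  0.6   1.45 -0.48  1.59  0.87] 0.0
[ 0.3   0.66  1.36 -0.38  1.68  1.  ] 0.0
```

Emit:
{"name": "jog_arm", "arguments": {"deltas": [0.022, 0.007, 0.025, 0.0145, -0.0071, -0.0132, -0.5, 0.022, 0.007, 0.025, 0.0145, -0.0071, -0.0132, -0.6, 0.022, 0.007, 0.025, 0.0145, -0.0071, -0.0132, -0.8, 0.022, 0.007, 0.025, 0.0145, -0.0071, -0.0132, -1, 0.022, 0.007, 0.025, 0.0145, -0.0071, -0.0132, -1, 0.022, 0.007, 0.025, 0.0145, -0.0071, -0.0132, -1, 0.022, 0.007, 0.025, 0.0145, -0.0071, -0.0132, -1, 0.022, 0.007, 0.025, 0.0145, -0.0071, -0.0132, -1, 0.022, 0.007, 0.025, 0.0145, -0.0071, -0.0132, -1, 0.022, 0.007, 0.025, 0.0145, -0.0071, -0.0132, -1, 0.022, 0.007, 0.025, 0.0145, -0.0071, -0.0132, -1, 0.022, 0.007, 0.025, 0.0145, -0.0071, -0.0132, -1, 0.022, 0.007, 0.025, 0.0145, -0.0071, -0.0132, -1, 0.022, 0.007, 0.025, 0.0145, -0.0071, -0.0132, -1, 0.022, 0.007, 0.025, 0.0145, -0.0071, -0.0132, -1, 0.022, 0.007, 0.025, 0.0145, -0.0071, -0.0132, -1, 0.015, 0.005, 0.016, 0.009, -0.004, -0.009, -1, 0.006, 0.002, 0.006, 0.004, -0.002, -0.004, -1, 0, 0, 0, 0, 0, 0, -1]}}

```text
t: 21.7
eef_pos: [0.5659, 0.2358, 0.2229]
eef_rot: [0.144, 0.843, 0.427, -0.296]
force: [0.1, 0.5, 1.4]
finger_gap: 0.092
```

Run:
```python
from h import *
s=read_state(); print(s["t"],s["joints"].round(3),s["eef_pos"].round(4))
g,R=pick("short"); a=plan(tcp(g,R,.03),R,5)
im,d=eyes.get_image("side"); cv2.imwrite("pics/s12.png",cv2.resize(im[50:250,160:440],None,fx=2.8,fy=2.8))
im,d=eyes.get_image("top"); cv2.imwrite("pics/t12.png",im)
```

```text
21.7 [ 0.279  0.651  1.391 -0.383  1.658  0.99 ] [0.5659 0.2358 0.2229]
n=5 row [-0.001, 0.001, 0.002, 0.0009, -0.0007, 0.0088] |t| mm 8.9 rot deg 0.14 end err mm [ 0.   0.1 -0.1] deg 0.20 min tcp z 0.186
```

View pics/s12.png

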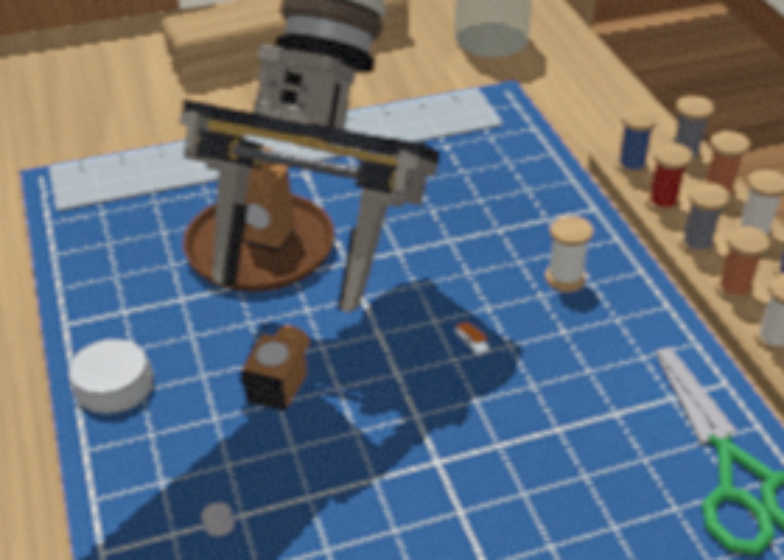

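View pics/t12.png

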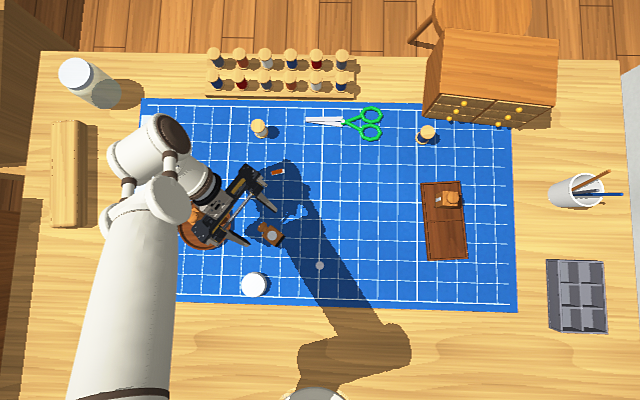

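The disc stamp is still upright in the dish, and the jaws line up with the short stamp at (275,355). I'll move in.

Emit:
{"name": "jog_arm", "arguments": {"deltas": [-0.001, 0.001, 0.002, 0.0009, -0.0007, 0.009, -1, -0.001, 0.001, 0.002, 0.0009, -0.0007, 0.011, -1, -0.001, 0.001, 0.002, 0.0009, -0.0007, 0.011, -1, -0.001, 0.001, 0.002, 0.0009, -0.0007, 0.01, -1, -0.001, 0.001, 0.002, 0.0009, -0.0007, 0.008, -1, 0, 0, 0, 0, 0, 0.003, -1, 0, 0, 0, 0, 0, 0, -1]}}

```text
t: 22.38
eef_pos: [0.5412, 0.2072, 0.1725]
eef_rot: [0.146, 0.845, 0.421, -0.295]
force: [0.1, 0.3, 0.9]
finger_gap: 0.0918
```

Run:
```python
from h import *
s=read_state(); print(s["t"],s["joints"].round(3),s["eef_pos"].round(4))
g,R=pick("short"); a=plan(tcp(g,R),R,3)
p,R0=pose(); e=(p+R0.apply([0,0,G])-g)*1e3; print("grasp err",e, "deg",np.degrees((R0.inv()*R).as_rotvec()))
im,d=eyes.get_image("side"); cv2.imwrite("pics/s13.png",cv2.resize(im[100:230,200:370],None,fx=4,fy=4))
```

```text
22.3833 [ 0.247  0.654  1.507 -0.399  1.539  1.021] [0.5412 0.2072 0.1725]
n=3 row [-0.002, 0.002, -0.001, 0.0009, -0.0003, 0.0037] |t| mm 3.8 rot deg 0.17 end err mm [-0.1 -0.1  0.1] deg 0.12 min tcp z 0.162
grasp err [ 2.04075459  3.0075422  11.23031732] deg [-0.35786814  0.42588215 -0.25699202]
```

View pics/s13.png

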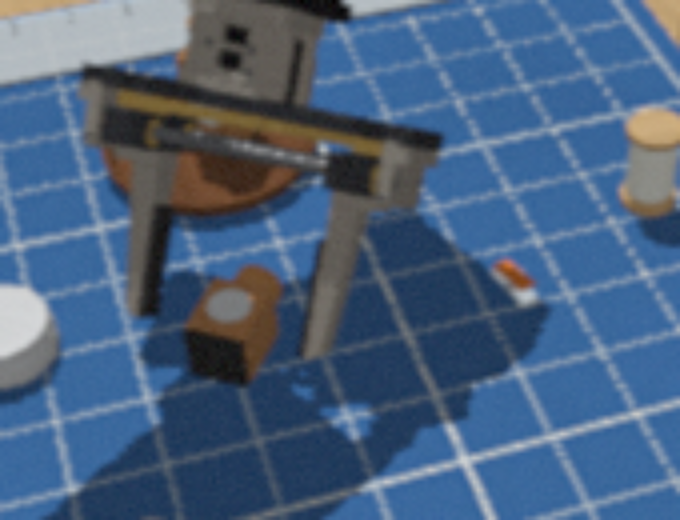

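Emit:
{"name": "jog_arm", "arguments": {"deltas": [-0.003, 0.003, -0.002, 0.0009, -0.0003, 0.0042, -1, -0.002, 0.003, -0.001, 0.0009, -0.0003, 0.0038, -1, 0, 0, 0, 0.0006, 0, 0.002, 1, 0, 0, 0, 0, 0, 0, 1, 0, 0, 0, 0, 0, 0, 1, 0, 0, 0, 0, 0, 0, 1, 0, 0, 0, 0, 0, 0, 1, 0, 0, 0, 0, 0, 0, 1, 0, 0, 0, 0, 0, 0, 1, 0, 0, 0, 0, 0, 0, 1, 0, 0, 0, 0, 0, 0, 1, 0, 0, 0, 0, 0, 0, 1, 0, 0, 0, 0, 0, 0, 1, 0, 0, 0, 0, 0, 0, 1, 0, 0, 0, 0, 0, 0, 1]}}

```text
t: 23.68
eef_pos: [0.5397, 0.205, 0.1647]
eef_rot: [0.147, 0.845, 0.425, -0.289]
force: [0.8, 0.4, 0.0]
finger_gap: 0.0355
```

Run:
```python
from kin import *
print(s["t"],s["joints"].round(3),s["eef_pos"].round(4),s["force"].round(1),s["finger_gap"])
g,R=pick("short")
p,R0=pose(); e=(p+R0.apply([0,0,G])-g)*1e3; xg=e[:2]@cis(53.4)[:2]/1e3; zg=.024+e[2]/1e3; print("grasp err",e,"xg zg",xg,zg, "deg",np.degrees((R0.inv()*R).as_rotvec()))
print("lift in tool axes",R0.inv().apply([0,0,.14]).round(4))
g,R=place("short",(.4775,-.3188),10,.008+.08,xg,zg); T=tcp(g,R); print(T)
p=p+[0,0,.14]; a=plan(T,R,22,start=(p,R0))
v=(R0.inv()*R).as_rotvec(); q=s["joints"]
for k in range(0,23,2):
    f=k/22; q,er=ik(p+f*(T-p),R0*Ro.from_rotvec(v*f),q); print(q.round(2),round(er,4))
```

```text
23.6833 [ 0.244  0.657  1.518 -0.403  1.51   1.023] [0.5397 0.205  0.1647] [0.8 0.4 0. ] 0.03547049997563619
grasp err [2.65050798 1.0907374  2.21585507] xg zg 0.0024559618332327714 0.026215855065912178 deg [ 0.16086886 -0.20170605 -0.13314169]
lift in tool axes [-0.0858  0.0005 -0.1106]
[ 0.33639586 -0.34368047  0.22098034]
n=22 row [-0.005, 0.067, 0.038, -0.0245, 0.0153, 0.0039] |t| mm 29.1 rot deg 4.42 end err mm [-1.2 -1.9  3.9] deg 0.78 min tcp z 0.225
[ 0.24  0.46  1.49 -0.41  1.72  0.93] 0.0
[ 0.16  0.34  1.64 -0.37  1.54  0.95] 0.0
[ 0.05  0.22  1.78 -0.33  1.37  0.94] 0.0
[-0.06  0.12  1.91 -0.28  1.21  0.89] 0.0
[-0.2   0.02  2.02 -0.19  1.05  0.8 ] 0.0
[-0.35 -0.06  2.12 -0.06  0.92  0.66] 0.0
[-0.52 -0.11  2.19  0.12  0.83  0.45] 0.0
[-0.7  -0.13  2.24  0.36  0.79  0.19] 0.0
[-0.87 -0.11  2.26  0.6   0.8  -0.07] 0.0
[-1.03 -0.05  2.25  0.81  0.87 -0.3 ] 0.0
[-1.16  0.03  2.21  0.97  0.97 -0.46] 0.0
[-1.28  0.14  2.15  1.1   1.08 -0.56] 0.0
```

Gripped. Lifting.

Emit:
{"name": "jog_arm", "arguments": {"deltas": [0, 0, 0, -0.006, 0, -0.008, 1, 0, 0, 0, -0.013, 0, -0.017, 1, 0, 0, 0, -0.018, 0, -0.023, 1, 0, 0, 0, -0.018, 0, -0.023, 1, 0, 0, 0, -0.018, 0, -0.023, 1, 0, 0, 0, -0.011, 0, -0.014, 1, 0, 0, 0, -0.002, 0, -0.003, 1]}}

```text
t: 24.27
eef_pos: [0.538, 0.205, 0.3118]
eef_rot: [0.146, 0.845, 0.425, -0.291]
force: [0.3, -1.0, 0.0]
finger_gap: 0.036
```

Run:
```python
from h import *
s=read_state(); print(s["t"],s["joints"].round(3),s["eef_pos"].round(4),s["force"].round(1),s["finger_gap"])
g,R=place("short",(.4775,-.3188),10,.008+.08,.0025,.0262); a=plan(tcp(g,R),R,22)
im,d=eyes.get_image("side"); cv2.imwrite("pics/s14.png",cv2.resize(im[50:250,160:440],None,fx=2.8,fy=2.8))
```

```text
24.2667 [ 0.245  0.447  1.489 -0.407  1.736  0.927] [0.538  0.205  0.3118] [ 0.3 -1.   0. ] 0.03600163741754923
n=22 row [-0.005, 0.068, 0.038, -0.0244, 0.0152, 0.0043] |t| mm 29.1 rot deg 4.47 end err mm [ 0.7  1.  -0.6] deg 0.61 min tcp z 0.220
```

View pics/s14.png

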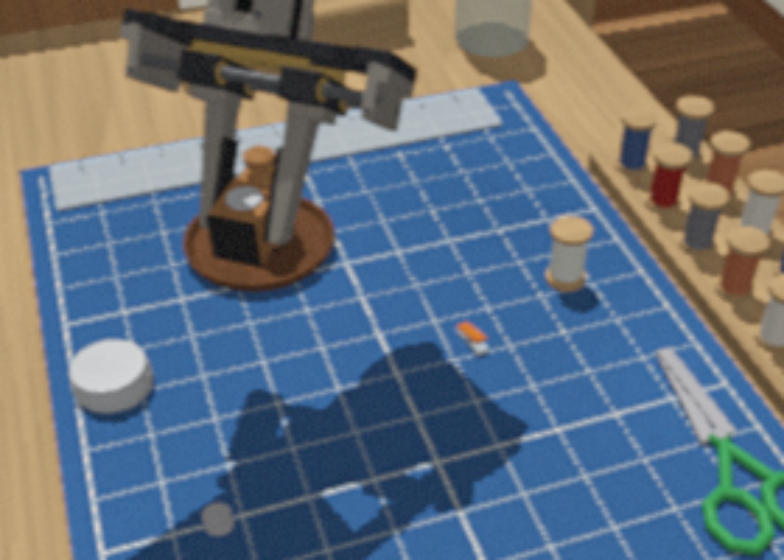

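Emit:
{"name": "jog_arm", "arguments": {"deltas": [-0.005, 0.068, 0.038, -0.0244, 0.0152, 0.0043, 1, -0.005, 0.068, 0.038, -0.0244, 0.0152, 0.0043, 1, -0.005, 0.068, 0.038, -0.0244, 0.0152, 0.0043, 1, -0.005, 0.068, 0.038, -0.0244, 0.0152, 0.0043, 1, -0.005, 0.068, 0.038, -0.0244, 0.0152, 0.0043, 1, -0.005, 0.068, 0.038, -0.0244, 0.0152, 0.0043, 1, -0.005, 0.068, 0.038, -0.0244, 0.0152, 0.0043, 1, -0.005, 0.068, 0.038, -0.0244, 0.0152, 0.0043, 1, -0.005, 0.068, 0.038, -0.0244, 0.0152, 0.0043, 1, -0.005, 0.068, 0.038, -0.0244, 0.0152, 0.0043, 1, -0.005, 0.068, 0.038, -0.0244, 0.0152, 0.0043, 1, -0.005, 0.068, 0.038, -0.0244, 0.0152, 0.0043, 1]}}

```text
t: 25.32
eef_pos: [0.4454, -0.1281, 0.3427]
eef_rot: [0.045, 0.958, 0.254, 0.128]
force: [0.6, 0.2, -0.5]
finger_gap: 0.0357
```

Run:
```python
from h import *
s=read_state(); print(s["t"],s["joints"].round(3),s["eef_pos"].round(4),s["force"].round(1),s["finger_gap"])
g,R=place("short",(.4775,-.3188),10,.008+.07,.0025,.0262); a=plan(tcp(g,R),R,10);a=plan(tcp(g,R),R,12)
```

```text
25.3167 [-0.58  -0.173  2.063  0.152  1.017  0.407] [ 0.4454 -0.1281  0.3427] [ 0.6  0.2 -0.5] 0.03570610807175677
n=10 row [-0.005, 0.065, 0.036, -0.0232, 0.0151, 0.0037] |t| mm 27.9 rot deg 4.27 end err mm [-0.  -0.1  0.1] deg 0.17 min tcp z 0.211
n=12 row [-0.004, 0.054, 0.03, -0.0193, 0.0127, 0.003] |t| mm 23.3 rot deg 3.55 end err mm [ 0.3 -0.7  0.1] deg 0.17 min tcp z 0.211
```

Emit:
{"name": "jog_arm", "arguments": {"deltas": [-0.005, 0.065, 0.036, -0.0232, 0.0151, 0.0037, 1, -0.005, 0.065, 0.036, -0.0232, 0.0151, 0.0037, 1, -0.005, 0.065, 0.036, -0.0232, 0.0151, 0.0037, 1, -0.005, 0.065, 0.036, -0.0232, 0.0151, 0.0037, 1, -0.005, 0.065, 0.036, -0.0232, 0.0151, 0.0037, 1, -0.005, 0.065, 0.036, -0.0232, 0.0151, 0.0037, 1, -0.005, 0.065, 0.036, -0.0232, 0.0151, 0.0037, 1, -0.005, 0.06, 0.033, -0.0215, 0.014, 0.0034, 1, -0.003, 0.04, 0.022, -0.014, 0.009, 0.002, 1, -0.001, 0.017, 0.01, -0.006, 0.004, 0.001, 1, 0, 0, 0, 0, 0, 0, 1]}}

```text
t: 26.23
eef_pos: [0.3335, -0.3288, 0.2153]
eef_rot: [-0.032, 0.906, 0.081, 0.413]
force: [-0.1, 0.6, -0.8]
finger_gap: 0.0357
```

```bash
python3 chk.py short .4775 -.3188 10 .008 .0025 .0262
python3 - <<'E'
from h import *
g,R=place("short",(.4775,-.3188),10,.008+.015,.0025,.0262); a=plan(tcp(g,R),R,6)
for n in("side","top"):
    im,d=eyes.get_image(n); cv2.imwrite(f"pics/{n}15.png",im)
im=cv2.imread("pics/side15.png");cv2.imwrite("pics/s15.png",cv2.resize(im[220:400,220:460],None,fx=3.3,fy=3.3))
im=cv2.imread("pics/top15.png");cv2.imwrite("pics/t15.png",cv2.resize(im[150:300,340:540],None,fx=4,fy=4))
E
```

```text
26.23 [-1.26  0.11  2.18  1.06  1.03 -0.54] F [-0.09  0.6  -0.84] gap 0.0357
grasp err mm [-8.3 12.9 67.4] deg [0.34 3.   0.35]
Xs [0.0501 0.0173 0.9986] 1mm down [-7.5e-04 -1.0e-05  6.6e-04]
n=6 row [0.001, 0.009, 0.001, -0.0076, 0.0025, 0.0064] |t| mm 10.2 rot deg 0.52 end err mm [ 0.2 -0.1 -0.3] deg 0.09 min tcp z 0.156
```

View pics/s15.png

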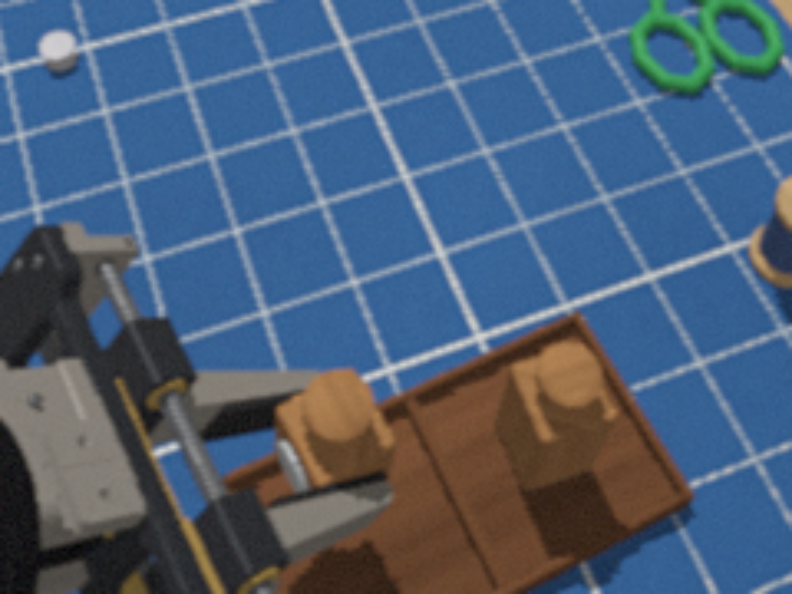

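View pics/t15.png

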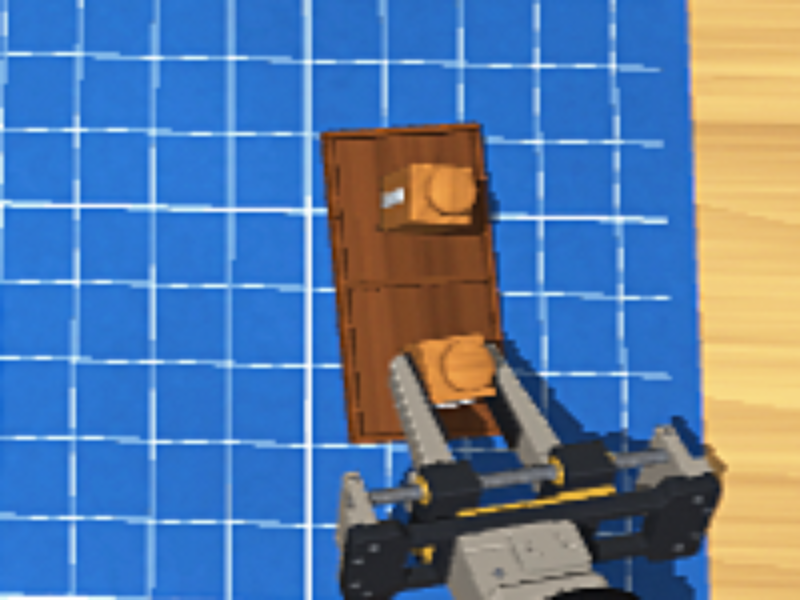

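The short stamp hangs over the near cell and the bar stamp stands in the far cell. Lowering.

Emit:
{"name": "jog_arm", "arguments": {"deltas": [0.001, 0.009, 0.001, -0.0076, 0.0025, 0.0064, 1, 0.001, 0.009, 0.001, -0.0076, 0.0025, 0.0064, 1, 0.001, 0.009, 0.001, -0.0076, 0.0025, 0.0064, 1, 0.001, 0.009, 0.001, -0.0076, 0.0025, 0.0064, 1, 0.001, 0.009, 0.001, -0.0065, 0.002, 0.005, 1, 0, 0.004, 0, -0.0025, 0.001, 0.002, 1, 0, 0, 0, 0, 0, 0, 1]}}

```text
t: 26.92
eef_pos: [0.3407, -0.338, 0.1672]
eef_rot: [-0.037, 0.896, 0.087, 0.435]
force: [0.0, -0.0, -1.0]
finger_gap: 0.0358
```

```bash
python3 chk.py short .4775 -.3188 10 .008 .0025 .0262
python3 - <<'E'
from h import *
g,R=place("short",(.4775,-.3188),10,.008+.005,.0025,.0262); a=plan(tcp(g,R),R,4,dig=(4,4))
E
```

```text
26.92 [-1.26  0.27  2.14  1.16  1.01 -0.7 ] F [ 0.02 -0.03 -1.  ] gap 0.0358
grasp err mm [ 3.6  6.4 25.5] deg [-0.29  0.29  0.97]
Xs [0.0031 0.011  0.9999] 1mm down [-7.8e-04 -1.0e-05  6.2e-04]
n=4 row [-0.0013, 0.0013, 0.0042, -0.005, 0.0012, 0.0023] |t| mm 5.6 rot deg 0.26 end err mm [ 0.1 -0.1 -0.2] deg 0.02 min tcp z 0.146
```

Emit:
{"name": "jog_arm", "arguments": {"deltas": [-0.0013, 0.001, 0.004, -0.006, 0.0014, 0.0028, 1, -0.0013, 0.001, 0.004, -0.006, 0.0014, 0.0028, 1, -0.0013, 0.001, 0.004, -0.005, 0.0014, 0.0023, 1, -0.001, 0.001, 0.004, -0.0035, 0.001, 0.0018, 1, 0, 0, 0, 0, 0, 0, 1]}}

```text
t: 27.33
eef_pos: [0.3375, -0.3443, 0.1451]
eef_rot: [-0.037, 0.896, 0.08, 0.436]
force: [-0.4, 0.5, -1.2]
finger_gap: 0.0356
```

```bash
python3 chk.py short .4775 -.3188 10 .008 .0025 .0262
```

```text
27.33 [-1.28  0.34  2.13  1.19  1.   -0.75] F [-0.43  0.52 -1.2 ] gap 0.0356
grasp err mm [ 0.9 -0.7  3.9] deg [0.03 0.08 0.24]
Xs [7.0e-04 3.8e-03 1.0e+00] 1mm down [-0.00079 -0.       0.00062]
```

Emit:
{"name": "jog_arm", "arguments": {"deltas": [0, 0, 0.003, -0.0009, 0, 0.0007, 1, 0, 0, 0.001, -0.0008, 0, 0.0006, 1, 0, 0, 0, -0.0006, 0, 0.0005, 1]}}

```text
t: 27.58
eef_pos: [0.3373, -0.3446, 0.1419]
eef_rot: [-0.038, 0.896, 0.078, 0.436]
force: [-2.6, -0.9, 1.5]
finger_gap: 0.0359
```

```bash
python3 chk.py short .4775 -.3188 10 .008 .0025 .0262
```

```text
27.58 [-1.28  0.35  2.13  1.2   1.   -0.75] F [-2.57 -0.9   1.49] gap 0.0359
grasp err mm [ 0.8 -1.1  0.7] deg [ 0.05  0.07 -0.05]
Xs [1.2e-03 1.0e-04 1.0e+00] 1mm down [-0.00079  0.       0.00062]
```

Light contact may be starting. One more small step.

Emit:
{"name": "jog_arm", "arguments": {"deltas": [0, 0, 0, -0.0006, 0, 0.0005, 1]}}

```text
t: 27.67
eef_pos: [0.3374, -0.3448, 0.1416]
eef_rot: [-0.038, 0.895, 0.078, 0.437]
force: [-4.3, 1.4, 8.0]
finger_gap: 0.0364
```

```bash
python3 chk.py short .4775 -.3188 10 .008 .0025 .0262
```

```text
27.67 [-1.28  0.35  2.13  1.2   1.   -0.75] F [-4.27  1.42  8.04] gap 0.0364
grasp err mm [ 1.1 -1.3  0.6] deg [ 0.04 -0.03 -0.03]
Xs [-4.e-04 -1.e-04  1.e+00] 1mm down [-0.00079  0.       0.00062]
```

Contact at 8 N. I'll relax, open to about 46 mm (the cell walls are close), then back off along the tool axis.

Emit:
{"name": "jog_arm", "arguments": {"deltas": [0, 0, 0, 0, 0, 0, 1, 0, 0, 0, 0, 0, 0, 0.18, 0, 0, 0, 0, 0, 0, 0.1, 0, 0, 0, 0, 0, 0, 0.03, 0, 0, 0, 0, 0, 0, 0.03, 0, 0, 0, 0, 0, 0, 0.03, 0, 0, 0, 0, 0, 0, 0.03, 0, 0, 0, 0, 0, -0.006, 0.03, 0, 0, 0, 0, 0, -0.012, 0, 0, 0, 0, 0, 0, -0.016, 0, 0, 0, 0, 0, 0, -0.016, -0.2, 0, 0, 0, 0, 0, -0.016, -0.3, 0, 0, 0, 0.01, 0, -0.016, -0.3, 0, 0, 0, 0.01, 0, -0.01, -0.3, 0, 0, 0, 0, 0, 0, -0.3]}}

```text
t: 28.92
eef_pos: [0.2739, -0.3552, 0.2175]
eef_rot: [-0.039, 0.896, 0.078, 0.436]
force: [0.1, -1.2, 0.1]
finger_gap: 0.0598
```

Run:
```python
from h import *
s=read_state(); print(s["t"],s["joints"].round(3),s["eef_pos"].round(4),s["force"].round(1),s["finger_gap"])
for n in("side","top"):
    im,d=eyes.get_image(n); cv2.imwrite(f"pics/{n}16.png",im); np.save(n+"16.npy",d)
im=cv2.imread("pics/side16.png");cv2.imwrite("pics/s16.png",cv2.resize(im[220:400,220:460],None,fx=3.3,fy=3.3))
```

```text
28.9167 [-1.436  0.102  2.202  1.023  1.172 -0.631] [ 0.2739 -0.3552  0.2175] [ 0.1 -1.2  0.1] 0.05984086195530044
```

View pics/s16.png

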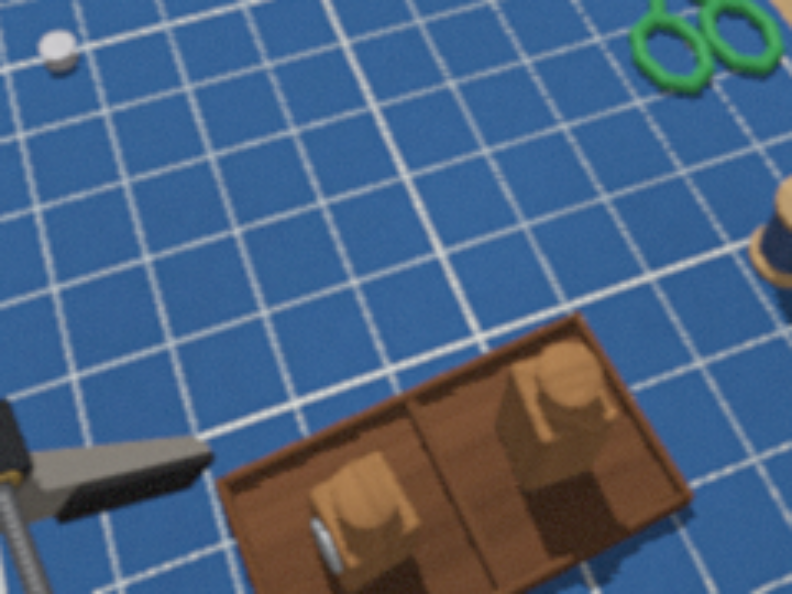

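View pics/top16.png

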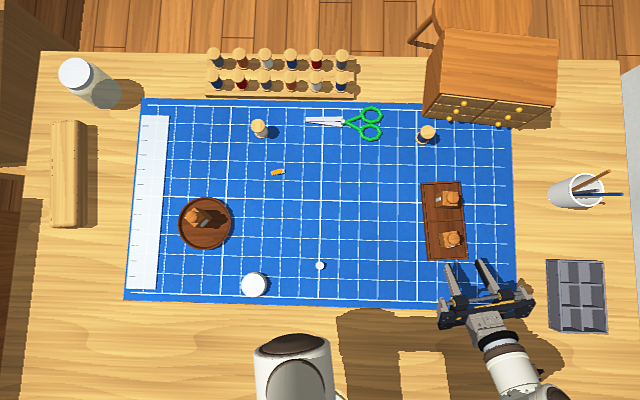

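All three are standing: disc at (200,218), bar at (450,198), short at (452,240). I'll raise the arm clear and check heights and bystanders.

Emit:
{"name": "jog_arm", "arguments": {"deltas": [0, 0, 0, 0.012, 0, -0.01, -0.3, 0, 0, 0, 0.016, 0, -0.014, -0.3, 0, 0, 0, 0.016, 0, -0.014, -0.3, 0, 0, 0, 0.01, 0, -0.01, -0.3, 0, 0, 0, 0, 0, 0, -0.3, 0, 0, 0, 0, 0, 0, -0.3]}}

```text
t: 29.52
eef_pos: [0.2701, -0.3523, 0.2832]
eef_rot: [-0.047, 0.896, 0.076, 0.434]
force: [-0.7, 0.4, -0.2]
finger_gap: 0.0592
```

Run:
```python
from h import *
s=read_state(); print(s["t"],s["joint_vel"].round(3).max(),s["eef_pos"].round(3))
im,d=eyes.get_image("top"); P=cloud("top",d); im0=cv2.imread("pics/top0.png"); d0=np.load("top0.npy"); P0=cloud("top",d0)
for n,x,y in(("disc",.512,.303),("bar",.5737,-.3116),("short",.4786,-.3201)):
    m=(abs(P[...,0]-x)<.045)&(abs(P[...,1]-y)<.045)&(P[...,2]>.03)&(P[...,2]<.15); q=P[m]; t=q[q[:,2]>q[:,2].max()-.006]
    print(n,"top z %.4f"%np.percentile(q[:,2],98),"head xy",t[:,:2].mean(0).round(4))
for n,u,v in(("spoolA",258,126),("spoolB",428,132),("clip",277,172),("bob",320,266),("tin",253,285),("sc",370,122)):
    w=np.s_[v-14:v+15,u-14:u+15]; print(n,np.abs(im[w].astype(int)-im0[w]).mean().round(2))
```

```text
29.5167 0.004 [ 0.27  -0.352  0.283]
disc top z 0.1032 head xy [0.5131 0.3015]
bar top z 0.1025 head xy [ 0.5737 -0.3114]
short top z 0.0786 head xy [ 0.4786 -0.3192]
spoolA 2.3
spoolB 2.2
clip 2.29
bob 2.25
tin 1.43
sc 2.14
```

Head heights come out at 103, 103 and 79 mm against 101, 100 and 76 expected, within the depth bias. The heads sit over their feet and the bystander patches differ only at noise level. Handing in.

```bash
python3 -c "
from cell import workorder; print(workorder.hand_in())"
```

```text
the job is handed in; nothing more can be done
None
```

I stood the full-length disc stamp in the round dish. Then I stood the bar stamp in the far cell of the tray and the short stamp in the near cell, and handed the job in at about 29.5 s.

**Last checks**
- **Uprightness:** all three stamps stand knob up and the gripper is well clear. Head tops measure 103, 103 and 79 mm against 101, 100 and 76 expected. The 2–3 mm excess is about what I would expect from the depth and camera calibration error.
- **Position:** the bar and short stamps stand near their cell centres. The disc stamp stands about 11 mm off the dish centre but fully on the inner floor.
- **Bystanders:** the pictures of both spools, the clip, bobbin, tin and scissors match the first ones to within image noise.

**What did not go smoothly**
- **Disc stamp contact:** the force readings were too noisy to show first contact, so a last 1 mm step pressed it to about 18 N upward (about 22 N in all) before I relaxed and released. The bar and short stamps touched down at about 5 and 9 N in all.
- **Bar stamp approach:** my first tool heading over the tray brought a wrist joint close to its limit (0.25 rad against 0.17). I turned to another heading before lowering, and no range or speed limit showed as passed in the readings.

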